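# Reassemble a battery work lantern

### The arm

A 6-joint arm with a two-finger parallel gripper is mounted at the origin on a cart in front of the work surface, level with it; the furniture and walls round the work are solid. World frame = base frame: x ahead of the robot, y to its left, z up, the work surface at z = 0. Lengths are in m, angles in rad, forces in N, time in s.
With the tool pointing down it reaches from about 0.35 to 0.975 m from the base axis. Payload 4.9 kg.
Tool frame: the origin (TCP) lies between the finger pads; the fingertips stand 19 mm ahead of it and the grasp point (between the pads) is the TCP; z points along the fingers, y is the line along which they close (so a half turn about z gives the same grasp; the last joint's range is limited). The gripper opens to 85 mm and grips with 20 to 120 N. Pads are 22 mm wide; open, the fingers measure 114 mm over their backs; the gripper's body (76 mm by 85 mm) begins 54 mm behind the grasp point. The pads swing forward as they close: fully open they stand 13 mm farther back than shut.
Start: joints at [1.157, 0.053, 1.613, -0, 1.476, -0.119], TCP at [0.182, 0.598, 0.25] pointing down, gripper open.
Joint ranges: [-3.01, 3.01], [-1.01, 2.22], [0.06, 2.58], [-1.02, 4.17], [0.09, 2.62], [-3.14, 3.14]. Speed limits (rad/s): [2.57, 2.57, 3.14, 3.14, 3.14, 3.14].

### API

Orientations are given as a rotation vector (axis times angle).
In Python, from station import ctrl gives the robot as it stands. The module is installed in compiled form; this text tells all that it offers.
- The arm moves only by the tool servo_tool, never from a script. Its argument "increments" is a list that holds one entry, the list of rows, each a list of 5 numbers: the finger opening in cm, from 0 to 8.54, then the shift along the tool's x, y, z in cm, then the turn about the tool's z in degrees. A call has 1 to 5 rows; each row is the pose to reach, as a shift and turn from the pose commanded when the call began, along the tool's axes at that moment; what a row does not reach only later rows make up. A row lasts 1/10 s, in which the tool goes at most 50 mm and 8.59 degrees, less where a joint would pass 70% of its speed; a pose out of reach is approached as far as the arm can. A call with a gripper value outside its range is refused whole. The fingers move at their own pace and stop on an object; "newtons" is the grip in N (left out, the last holds). Time passes only in rows, so rows that repeat a pose let the fingers close. It gives the time, the measured TCP pose, the force, the opening and the grip force at its end, in the units of the state.
- ctrl.get_obs(): the state, without advancing time (a new reading comes with each control period).
- ctrl.get_image(name): name is "side" or "top"; returns a dict with "img" (480x640x3 uint8, red, green, blue), "fx", "fy", "cx", "cy" (pixels), "rvec" (rotation vector, rad) and "tvec" (3), from world to camera coordinates, as OpenCV has them. Camera axes: x right, y down, z forward; pixel columns grow to the right and rows downward; lengths in m; the calibration is good to about 2 mm. A picture is of the moment at which its call begins. There is no depth.
- ctrl.finish_job(): hands the job in; it is judged then, once.
The state is a dict: "t": time; "q": joint angles; "dq": joint speeds; "effort": joint torques, N m; "tool_pos": TCP position; "tool_rot": TCP orientation; "contact_force": force on the tool from outside, world axes, zero at the start; "wrist_torque": the same for the moment, N m; "opening": finger opening in m; "grip_force": force on a finger pad.
Only numpy, scipy, OpenCV 4.12 (cv2) and the standard library are available. Lean on these libraries where they do the work, as an engineer would, in place of code of your own. Each camera call takes 0.05 s, during which the arm holds its last target. There are 200 camera calls.

### The job

Put the work lantern back together: stand every loose battery cell in a pocket of its battery box, button up, then hook the front lip of the flat cover into the slot under the box's front ledge and pivot its back edge down until it snaps flat under the spring catch. Also set the white globe on the rim of the lamp head so that it is seated and level, and leave the torch, the ratchet and the blue-handled snips where they lie.

Things in the scene. Friction and masses are not known exactly. Their poses are not given: they have to be found in the camera images.
- lantern: grey work lantern, fixed to the bench. Origin on the bench under the centre of its battery box; x runs from the slot at the front to the spring catch at the back, z up. Box: x -66 to 71 mm, y -52 to 52 mm, open top 74 mm up with four pockets (2 by 2, centres at x, y +-23.5 mm). A round lamp head (100 mm wide, 40 mm high) stands beside the box, its axis at x 0, y -122 mm.
- slot (a point): middle of the slot's inner end wall, on the slot floor, at x -63.5, y 0, z 74 mm of the lantern. The slot is 10 mm high, 67 mm wide between cheeks, and open towards +x; its roof is the front ledge (x -66 to -54 mm, z 84 to 89 mm of the lantern). The lip goes in along the lantern's -x.
- rim (a point): centre of the lamp head's open mouth, level with the top of its flat rim (40 mm above the bench); mouth 80 mm across, rim 100 mm across.
- pocket0 (a point): point on the axis of one battery pocket, level with the box top (74 mm up); the pocket is 42 mm square, its floor 69 mm below this point, so a cell let go in its mouth slides down inside and stands 7 mm below the box top. Any cell may go in any pocket, one each.
- pocket1 (a point): point on the axis of one battery pocket, level with the box top (74 mm up); the pocket is 42 mm square, its floor 69 mm below this point, so a cell let go in its mouth slides down inside and stands 7 mm below the box top. Any cell may go in any pocket, one each.
- pocket2 (a point): point on the axis of one battery pocket, level with the box top (74 mm up); the pocket is 42 mm square, its floor 69 mm below this point, so a cell let go in its mouth slides down inside and stands 7 mm below the box top. Any cell may go in any pocket, one each.
- pocket3 (a point): point on the axis of one battery pocket, level with the box top (74 mm up); the pocket is 42 mm square, its floor 69 mm below this point, so a cell let go in its mouth slides down inside and stands 7 mm below the box top. Any cell may go in any pocket, one each.
- catch (a joint): spring catch at the box's back, a bent steel leaf 40 mm wide sliding along the lantern's +x: 0 sprung forward, 0.008 m pushed back. Nose at x 46, z 81 mm, 3 to 4 mm over the closed cover's back edge. Its slope above (to x 54, z 95 mm) lets the edge push it back (5 to 20 N down near the back edge); then it snaps over and reads 0 to 0.002. Two ears beside it: x 64 to 71, up to z 98 mm.
- cover: grey plate 100 (x) by 98 (y) by 5 mm, 0.14 kg, lying underside down. Origin: centre of underside, z up. Lip 60 mm wide, 4 mm thick, level with the underside, from the front edge (x -50) out to x -62 mm. Black grip rib on top at x +12 mm: 14 mm thick (x), 50 mm long (y), top at z 27 mm. Closed, its axes agree with the lantern's, origin 74 mm above the lantern's (2 mm play in x, 3.5 in y).
- lip (a point): middle of the tip of the cover's front lip, on the underside. To hook it, hold the cover with its back raised about 15 to 20 degrees and slide the lip in under the ledge; it cannot go in flat, as the catch is in the way.
- back (a point): middle of the cover's back edge, on the underside.
- globe: white lantern globe, 0.12 kg: round spigot below (72 mm across, 5 mm high) that enters the lamp head's mouth, dark flange (96 mm across, z 5 to 11 mm) that rests on the rim, then a white cylinder 50 mm across up to z 50 mm, with a low cap to 55 mm. Origin at the centre of the spigot's underside, z up. Seated, its origin is 4 to 5 mm below rim.
- cell0: loose battery cell, upright metal cylinder with black sleeve, 34 mm diameter, 62 mm tall including the 2 mm brass button (12 mm wide) on top; 0.12 kg. Origin at the centre of its underside, z up through the button. There are 2 to 4 cells; an absent one has no pose.
- cell1: loose battery cell, upright metal cylinder with black sleeve, 34 mm diameter, 62 mm tall including the 2 mm brass button (12 mm wide) on top; 0.12 kg. Origin at the centre of its underside, z up through the button. There are 2 to 4 cells; an absent one has no pose.
- cell2: loose battery cell, upright metal cylinder with black sleeve, 34 mm diameter, 62 mm tall including the 2 mm brass button (12 mm wide) on top; 0.12 kg. Origin at the centre of its underside, z up through the button. There are 2 to 4 cells; an absent one has no pose.
- cell3: loose battery cell, upright metal cylinder with black sleeve, 34 mm diameter, 62 mm tall including the 2 mm brass button (12 mm wide) on top; 0.12 kg. Origin at the centre of its underside, z up through the button. There are 2 to 4 cells; an absent one has no pose.
- torch: black torch, 35 by 161 by 36 mm, lying behind the lantern; leave alone. Origin under its centre.
- ratchet: steel socket ratchet with black handle, 28 by 195 by 22 mm, lying left of the lantern; leave alone. Origin under its centre.
- snips: snips with blue handles, 59 by 245 by 12 mm, lying at the far right; leave alone. Origin under its centre.
Mind the look-alikes: they are no part of the job. What is shaped like the cell3 but purple is not meant.

How it is judged:
By the outcome, as a careful person would: the job done as asked, in the order asked, and still so for the second after the job is handed in, with the robot touching nothing.
Of cell0, cell1, cell2, cell3 only 2 to 4 are there at a start; the rules pass over those that are not, and their reading is None.
At some moment in a run one of cover, globe may be knocked a few centimetres aside while the robot is not near it.
It also fails if it takes over 210 s, if anything falls off the work surface, if the arm or the gripper's body presses on something with over 40 N, if the wrist force passes 120 N, or if a joint passes its speed limit or range.

## Working session

There is one attempt and no reset: what is moved stays moved. The work goes in short steps, Python scripts to look and compute and a tool call to move; the robot and the scene stay as the last step left them, time stands still between calls to the robot, and variables do not carry over. Pictures are saved under pics/ and viewed, at most 14 in all, crops included, and the job is handed in when it is done.

Besides the shell and the picture viewer there is one more tool, called after "Emit:" by a JSON object that holds its "method" and its "body", one argument or row to a line. servo_tool: Moves the arm, as the interface text tells. Its arguments: {"type":"object","properties":{"increments":{"type":"array"},"newtons":{"type":"number"}},"required":["increments"]}

```bash
mkdir -p pics; cat > h.py <<'E'
import numpy as np, cv2
from station import ctrl
def look(n,save=None):
    d=ctrl.get_image(n)
    if save: cv2.imwrite('pics/'+save,d['img'][:,:,::-1])
    return d
def KRt(d):
    R,_=cv2.Rodrigues(np.array(d['rvec'],float)); return np.array([[d['fx'],0,d['cx']],[0,d['fy'],d['cy']],[0,0,1.]]),R,np.array(d['tvec'],float).ravel()
def ray(d,u,v,z):
    K,R,t=KRt(d); c=-R.T@t; r=R.T@np.linalg.inv(K)@np.array([u,v,1.]); return c+r*(z-c[2])/r[2]
def proj(d,p):
    K,R,t=KRt(d); q=K@(R@np.array(p,float)+t); return q[:2]/q[2]
E
python3 - <<'E'
from h import *
for n in('top','side'):
    d=look(n,n+'0.png'); K,R,t=KRt(d); print(n,K[0,0],K[0,2],K[1,2],-R.T@t,R.round(3).tolist())
o=ctrl.get_obs(); print(o)
E
```

```text
top 553.6323995708334 315.2526321268377 236.35717902444367 [-0.3356328   0.01568173  1.49296613] [[0.042, -0.999, -0.004], [-0.844, -0.034, -0.535], [0.534, 0.026, -0.845]]
side 554.6962251247761 317.34219916775004 239.95423146895808 [ 0.26675172 -1.29832104  0.87302639] [[0.979, -0.205, -0.006], [-0.109, -0.491, -0.864], [0.174, 0.846, -0.503]]
{'t': 0.1, 'q': array([ 1.15699267e+00,  5.32849396e-02,  1.61415533e+00,  2.99100497e-05,
        1.47602821e+00, -1.18998501e-01]), 'dq': array([ 0.00151718, -0.00263025, -0.00557904,  0.00060527, -0.00252603,
       -0.0013345 ]), 'effort': array([ 1.19312817e-04, -3.94904459e+01, -3.71364033e+01, -1.40219772e-04,
        3.86129570e-03, -7.24497198e-06]), 'tool_pos': array([0.18137075, 0.59754671, 0.24919041]), 'tool_rot': array([-4.61331261e-01, -3.10700609e+00,  2.82982656e-03]), 'contact_force': array([ 0.13650318, -0.06198324, -0.37859172]), 'wrist_torque': array([ 0.01499918,  0.00238716, -0.00593579]), 'grip_force': 0.0, 'opening': 0.08506063827936804}
```

View pics/top0.png

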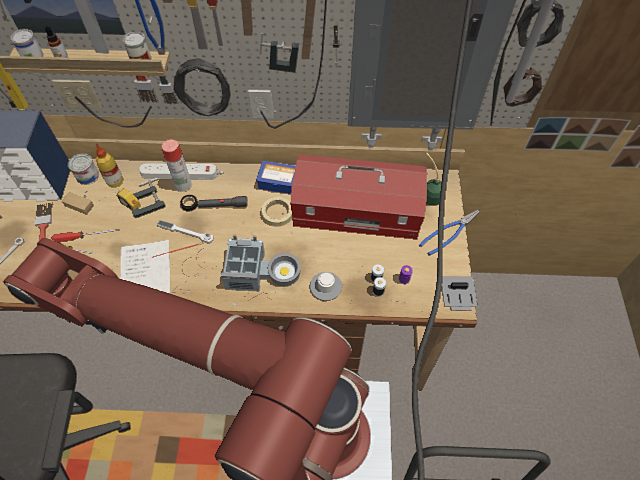

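View pics/side0.png

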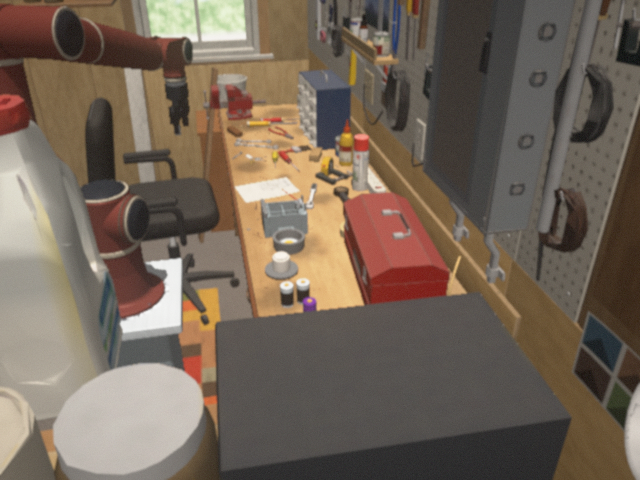

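The top view shows the lantern box (244,262), lamp head (284,270), globe (325,285), two cells (378,272 and 379,287), the purple decoy (405,274), and the cover (459,293). The side view shows the same things, with the cover hidden behind the dark box. I'll enlarge the area.

```bash
python3 - <<'E'
from h import *
im=cv2.imread('pics/top0.png')
c=im[225:325,215:315]; e=im[225:325,300:400]; f=im[240:340,395:495]
b=np.hstack([cv2.resize(x,(266,266),interpolation=cv2.INTER_CUBIC) for x in(c,e,f)])
big=cv2.resize(im[225:325,215:348],(798,600),interpolation=cv2.INTER_CUBIC)
cv2.imwrite('pics/c1.png',big)
cv2.imwrite('pics/c2.png',cv2.resize(im[240:340,350:483],(798,600),interpolation=cv2.INTER_CUBIC))
E
```

```text
(no output)
```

View pics/c1.png

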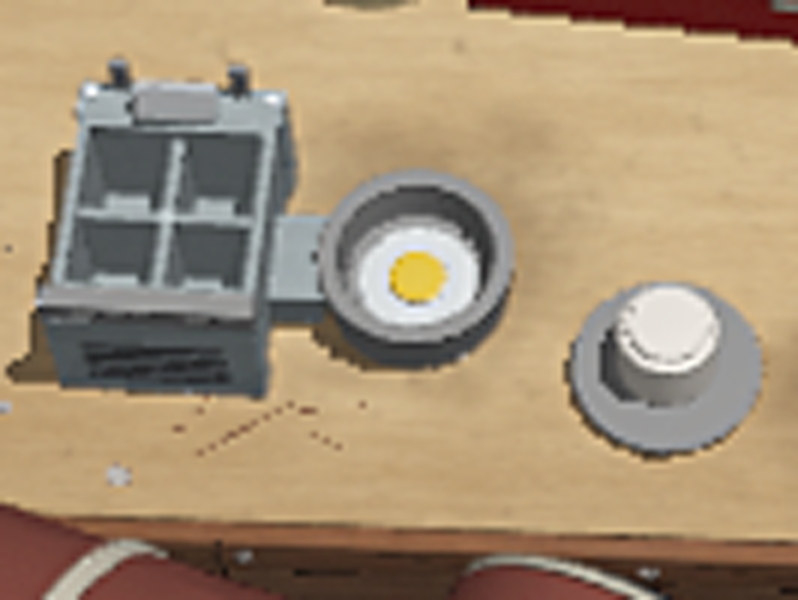

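View pics/c2.png

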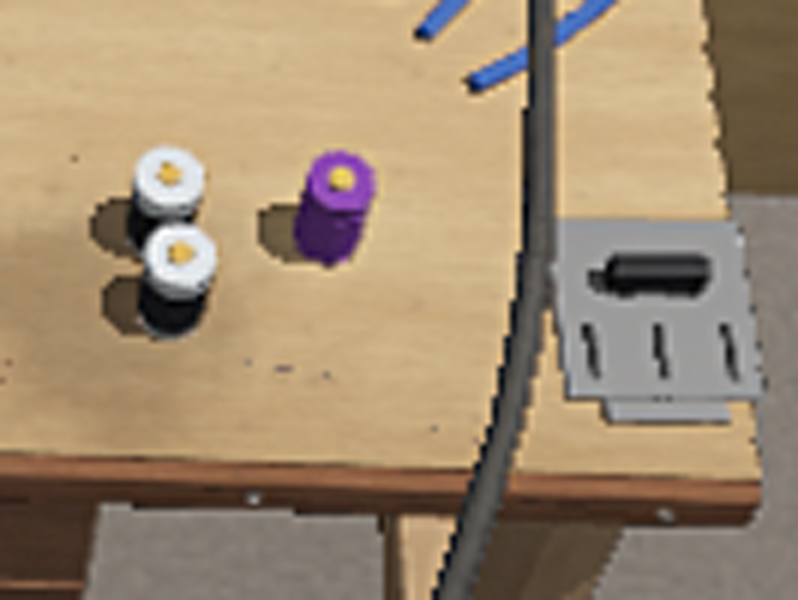

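The first crop shows the box with its ledge at the bottom and catch at the top, the lamp rim centred at crop (417,265) and the globe cap at (668,322). The second shows cell buttons at (170,173) and (180,252), and the cover with its rib at about (660,265) and lip tip at (612–730,422).

```bash
python3 - <<'E'
from h import *
d=look('top')
def m(n,u,v,z,o): print(n,(ray(d,u/6+o[0],v/6+o[1],z)*1000).round(1)[:2])
a=(215-.42,225-.42);b=(350-.42,240-.42)
m('cellA',170,174,.062,b);m('cellB',181,253,.062,b);m('purple',342,178,.062,b)
m('globecap',668,322,.055,a);m('globeflangeL',571,368,.011,a);m('globeflangeR',762,365,.011,a);m('gfbot',655,455,.011,a)
for n,u,v in(('rimL',321,262),('rimR',514,260),('rimT',417,169),('rimB',418,343)):m(n,u,v,.04,a)
m('ledgeL',38,297,.089,a);m('ledgeR',256,296,.089,a);m('earL',119,68,.098,a);m('earR',238,72,.098,a)
m('pocketcross',168,215,.074,a);m('divtop',178,140,.074,a);
m('boxBL',82,88,.074,a);m('boxBR',286,95,.074,a)
m('lampyellow',417,277,.0,a)
for n,u,v,z in(('BL',556,220,.005),('BR',741,226,.005),('FL',568,399,.005),('FR',763,392,.005),('ribL',608,258,.027),('ribR',710,258,.027),('ribmid',660,264,.027),('lipL',612,422,.004),('lipR',732,421,.004)):m(n,u,v,z,b)
m('edge',600,480,0,b); m('edgeR',757,470,0,b)
E
```

```text
cellA [ 464.2 -129. ]
cellB [ 420.6 -133.5]
purple [ 465.3 -213.3]
globecap [429.6  23.2]
globeflangeL [425.1  71. ]
globeflangeR [430.6 -24.3]
gfbot [378.9  27.4]
rimL [464.4 197.6]
rimR [469.4 101.3]
rimT [520.2 153.6]
rimB [420.9 145.9]
ledgeL [412.9 325.6]
ledgeR [417.6 221. ]
earL [538.4 300.5]
earR [538.4 241.1]
pocketcross [469.1 271. ]
divtop [512.2 270.8]
boxBL [540.8 322.6]
boxBR [540.8 219.4]
lampyellow [479.7 152.7]
BL [ 477.2 -329.5]
BR [ 477.5 -422.6]
FL [ 377.7 -327.4]
FR [ 385.3 -423.3]
ribL [ 444.8 -348.4]
ribR [ 446.9 -398.9]
ribmid [ 442.5 -373.8]
lipL [ 366.6 -348.1]
lipR [ 369.6 -406.7]
edge [ 337.4 -340.6]
edgeR [ 345.8 -417.2]
```

Emit:
{"method": "servo_tool", "body": {
  "increments": [
    [[8.5, -3.9, -3.1, 0, -4], [8.5, -7.7, -6.2, 0, -8], [8.5, -11.6, -9.3, 0, -12], [8.5, -15.4, -12.4, 0, -15], [8.5, -19.3, -15.6, 0, -17]]
  ]
}}

```text
t: 0.65
tool_pos: [0.3212, 0.3913, 0.25]
tool_rot: [0.007, -3.142, 0.0]
contact_force: [0.6, 1.4, -0.2]
opening: 0.0853
grip_force: 0.0
```

Emit:
{"method": "servo_tool", "body": {
  "increments": [
    [[8.5, -1, -4.5, 0, 0], [8.5, -3, -9, 0, 0], [8.5, -5, -13.5, 0, 0], [8.5, -7, -18, 0, 0], [8.5, -9, -22, 0, 0]]
  ]
}}

```text
t: 1.15
tool_pos: [0.4113, 0.1711, 0.2502]
tool_rot: [-0.002, 3.141, -0.0]
contact_force: [0.6, 0.1, -0.1]
opening: 0.0852
grip_force: 0.0
```

Emit:
{"method": "servo_tool", "body": {
  "increments": [
    [[8.5, -1, -5, 0, 0], [8.5, -2, -10, 0, 0], [8.5, -3, -15, 0, 0], [8.5, -4, -19.5, 0, 0], [8.5, -5.3, -24, 0, 0]]
  ]
}}

```text
t: 1.65
tool_pos: [0.4643, -0.0689, 0.2503]
tool_rot: [-0.002, 3.141, -0.0]
contact_force: [0.6, 0.3, -0.6]
opening: 0.0849
grip_force: 0.0
```

Emit:
{"method": "servo_tool", "body": {
  "increments": [
    [[8.5, 0, -3, 2, 0], [8.5, 0, -6, 7, 0], [8.5, 0, -6, 10, 0], [8.5, 0, -6, 11, 0], [8.5, 0, -6, 11, 0]]
  ]
}}

```text
t: 2.15
tool_pos: [0.4633, -0.1259, 0.1384]
tool_rot: [0.003, -3.137, -0.003]
contact_force: [0.2, 0.2, -0.7]
opening: 0.0852
grip_force: 0.0
```

```bash
python3 - <<'E'
from h import *
d=look('side'); im=d['img'][250:340,235:355,::-1]; t=look('top')['img'][220:320,330:463,::-1]
cv2.imwrite('pics/s1.png',np.hstack([cv2.resize(im,(400,300),interpolation=2),cv2.resize(t,(399,300),interpolation=2)]))
E
```

```text
(no output)
```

View pics/s1.png

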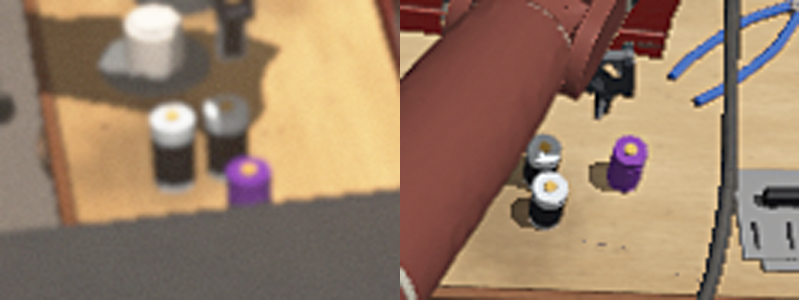

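The side half shows both cells upright with something dark above at crop (232,35). The top half shows the arm over the cells, with fingers near crop (605,80). I'll check the projections.

```bash
python3 - <<'E'
from h import *
o=ctrl.get_obs();p=o['tool_pos'];print(p)
for n in('side','top'):
    d=look(n); print(n,proj(d,p),proj(d,p+[0,0,-.019]),proj(d,p+[0,.05,-.0]),proj(d,p+[0,-.05,0]),'cells',proj(d,[.464,-.129,.062]),proj(d,[.4206,-.1335,.062]))
E
```

```text
[ 0.46566807 -0.12652038  0.14204702]
side [300.90044032 253.62056208] [301.05961082 260.01505632] [297.42092789 243.73280972] [304.59779044 264.12734514] cells [301.09524636 280.59258496] [284.74374123 283.62171868]
top [379.60403766 254.33897286] [378.98012556 257.71351006] [361.90136033 253.73201794] [397.33658502 254.9469519 ] cells [377.91090702 268.63135122] [379.73175207 281.75722468]
```

Emit:
{"method": "servo_tool", "body": {
  "increments": [
    [[8.5, 0, -0.3, 4, 0], [8.5, 0, -0.3, 7.5, 0], [8.5, 0, -0.3, 9.2, 0], [5.5, 0, -0.3, 9.2, 0], [3, 0, -0.3, 9.2, 0]]
  ],
  "newtons": 40
}}

```text
t: 2.85
tool_pos: [0.466, -0.1299, 0.0501]
tool_rot: [-0.004, 3.139, -0.002]
contact_force: [0.4, 0.4, 0.7]
opening: 0.0587
grip_force: 0.0
```

Emit:
{"method": "servo_tool", "body": {
  "increments": [
    [[2.8, 0, 0, 0, 0], [2.8, 0, 0, 0, 0], [2.8, 0, 0, 0, 0], [2.8, 0, 0, 0, 0], [2.8, 0, 0, 0, 0]]
  ]
}}

```text
t: 3.35
tool_pos: [0.4664, -0.1303, 0.0508]
tool_rot: [-0.003, 3.138, -0.002]
contact_force: [-1.2, 1.1, 6.0]
opening: 0.0329
grip_force: 39.5
```

Emit:
{"method": "servo_tool", "body": {
  "increments": [
    [[2.8, 0, 0, -3, 0], [2.8, 0, 0, -8, 0], [2.8, 0, 0, -12, 0], [2.8, 0, 2, -15, 0], [2.8, 0, 5, -15, 0]]
  ]
}}

```text
t: 3.85
tool_pos: [0.4676, -0.0811, 0.2052]
tool_rot: [0.001, 3.13, -0.007]
contact_force: [-0.2, 0.8, -0.6]
opening: 0.0332
grip_force: 40.2
```

Emit:
{"method": "servo_tool", "body": {
  "increments": [
    [[2.8, 0, 4.5, 0, 0], [2.8, -1, 9, 0, 0], [2.8, -2, 13.5, 0, 0], [2.8, -2.5, 18, 0, 0], [2.8, -2.7, 22.5, 0, 0]]
  ]
}}

```text
t: 4.35
tool_pos: [0.4912, 0.1472, 0.1988]
tool_rot: [-0.003, 3.14, 0.0]
contact_force: [0.2, 0.1, -0.5]
opening: 0.0324
grip_force: 40.2
```

Emit:
{"method": "servo_tool", "body": {
  "increments": [
    [[2.8, 0, 4.5, 0, 0], [2.8, 0, 8, 0, 0], [2.8, 0, 10.3, 0, 0], [2.8, 0, 10.3, 2, 0], [2.8, 0, 10.3, 2, 0]]
  ]
}}

```text
t: 4.85
tool_pos: [0.4891, 0.2485, 0.1758]
tool_rot: [0.005, -3.137, 0.003]
contact_force: [-0.2, 0.3, -1.6]
opening: 0.0332
grip_force: 40.2
```

```bash
python3 - <<'E'
from h import *
p=ctrl.get_obs()['tool_pos'];print(p)
d=look('side');s=d['img'][170:275,230:370,::-1]; 
e=look('top'); t=e['img'][170:310,180:366,::-1]
print(proj(d,p),proj(e,p),[proj(d,[.493,.248,.074]),proj(e,[.493,.248,.074])])
cv2.imwrite('pics/s2.png',np.hstack([cv2.resize(s,(400,300),interpolation=2),cv2.resize(t,(399,300),interpolation=2)]))
E
```

```text
[0.48911485 0.24851007 0.17578527]
[286.12871331 180.65635635] [247.15310565 236.51662083] [array([288.48739535, 210.22087545]), array([251.16925236, 253.70474272])]
```

View pics/s2.png

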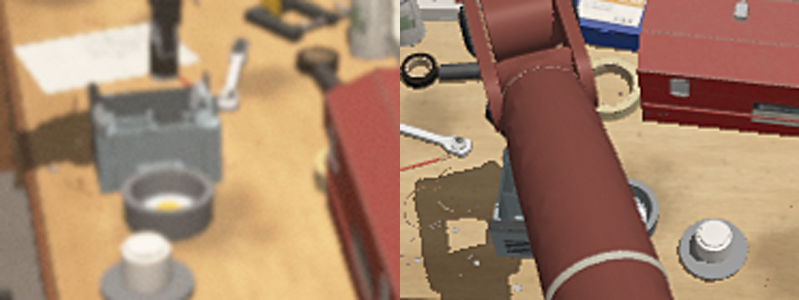

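The side half shows the cell held above the box, with its bottom at crop (165,75), on the TCP axis within about 1 px. The top half is blocked by the arm. I'll check the lantern estimate in the side view.

```bash
python3 - <<'E'
from h import *
d=look('side'); im=cv2.imread('pics/side0.png')
x0,y0,s=250,190,10
c=cv2.resize(im[y0:y0+60,x0:x0+80],None,fx=s,fy=s,interpolation=2)
L=lambda x,y,z:[.4695+x/1000,.2715+y/1000,z/1000]
def dot(P,col):
    u=proj(d,P); q=((u-[x0,y0]+.5)*s).astype(int); cv2.circle(c,tuple(map(int,q)),4,col,-1)
for P in[(-66,-52,0),(71,-52,0),(71,-52,74),(-66,-52,89),(-66,52,89),(64,-30,98),(64,30,98),(46,-20,81),(46,20,81)]:dot(L(*P),(0,0,255))
for x in(-23.5,23.5):
  for y in(-23.5,23.5):dot(L(x,y,74),(0,255,0))
for a in np.arange(0,6.28,.3): dot(L(50*np.cos(a),-122+50*np.sin(a),40),(255,0,0))
cv2.imwrite('pics/s3.png',c)
E
```

```text
(no output)
```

View pics/s3.png

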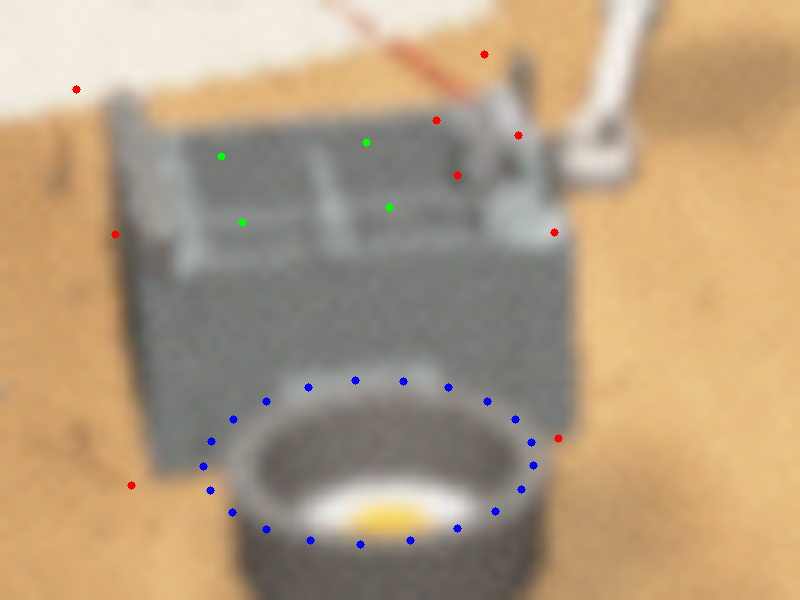

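The predicted lantern points lie about 2–3 px left of the observed ones. The held cell reads about 1.2 px off the same way, so the lantern is about 3 mm further in +x. I'll lower with force feedback.

Emit:
{"method": "servo_tool", "body": {
  "increments": [
    [[2.8, -0.3, 0, 2, 0], [2.8, -0.3, 0, 4, 0], [2.8, -0.3, 0, 5, 0], [2.8, -0.3, 0, 5.5, 0], [2.8, -0.3, 0, 5.5, 0]]
  ]
}}

```text
t: 5.5
tool_pos: [0.494, 0.2481, 0.1233]
tool_rot: [0.002, -3.141, 0.0]
contact_force: [0.1, 0.3, -0.8]
opening: 0.0331
grip_force: 40.2
```

Emit:
{"method": "servo_tool", "body": {
  "increments": [
    [[2.8, 0, 0, 0.3, 0], [2.8, 0, 0, 0.6, 0], [2.8, 0, 0, 0.9, 0], [2.8, 0, 0, 0.9, 0], [2.8, 0, 0, 0.9, 0]]
  ]
}}

```text
t: 6.0
tool_pos: [0.494, 0.2484, 0.1144]
tool_rot: [-0.003, 3.142, 0.0]
contact_force: [-0.5, 0.5, -1.1]
opening: 0.0331
grip_force: 40.3
```

Emit:
{"method": "servo_tool", "body": {
  "increments": [
    [[2.8, 0, 0, 0.4, 0], [2.8, 0, 0, 0.8, 0], [2.8, 0, 0, 0.8, 0], [2.8, 0, 0, 0.8, 0]]
  ]
}}

```text
t: 6.4
tool_pos: [0.4975, 0.2492, 0.1113]
tool_rot: [-0.003, 3.133, 0.003]
contact_force: [0.1, -1.0, 14.3]
opening: 0.0326
grip_force: 42.3
```

Emit:
{"method": "servo_tool", "body": {
  "increments": [
    [[2.8, -0.2, 0, 0, 0], [2.8, -0.2, 0, 0, 0], [2.8, -0.2, 0, 0, 0]]
  ]
}}

```text
t: 6.7
tool_pos: [0.4986, 0.2492, 0.1108]
tool_rot: [-0.003, 3.136, 0.003]
contact_force: [-2.1, -1.5, 13.3]
opening: 0.0331
grip_force: 42.3
```

Emit:
{"method": "servo_tool", "body": {
  "increments": [
    [[2.8, -0.2, 0, 0, 0], [2.8, -0.2, 0, 0, 0], [2.8, -0.2, 0, 0, 0]]
  ]
}}

```text
t: 7.0
tool_pos: [0.5001, 0.2492, 0.1101]
tool_rot: [-0.003, 3.137, 0.003]
contact_force: [-2.2, -0.2, 12.0]
opening: 0.0328
grip_force: 42.3
```

Emit:
{"method": "servo_tool", "body": {
  "increments": [
    [[2.8, -0.2, 0, 0, 0], [2.8, -0.2, 0, 0, 0], [2.8, -0.2, 0, 0, 0]]
  ]
}}

```text
t: 7.3
tool_pos: [0.5005, 0.2485, 0.1064]
tool_rot: [-0.003, 3.14, 0.0]
contact_force: [2.3, -0.4, -0.6]
opening: 0.033
grip_force: 41.2
```

Emit:
{"method": "servo_tool", "body": {
  "increments": [
    [[2.8, -0.2, 0, 0.3, 0], [2.8, -0.3, 0, 0.6, 0], [2.8, -0.3, 0, 0.6, 0]]
  ]
}}

```text
t: 7.6
tool_pos: [0.502, 0.248, 0.0988]
tool_rot: [0.003, -3.139, 0.001]
contact_force: [-0.1, -0.8, -1.3]
opening: 0.0329
grip_force: 41.2
```

Emit:
{"method": "servo_tool", "body": {
  "increments": [
    [[2.8, -0.15, 0, 0, 0], [2.8, -0.3, 0, 0, 0], [2.8, -0.3, 0, 0, 0]]
  ]
}}

```text
t: 7.9
tool_pos: [0.5062, 0.2484, 0.1004]
tool_rot: [-0.003, 3.141, 0.0]
contact_force: [-0.3, -0.5, -1.7]
opening: 0.0326
grip_force: 41.2
```

Emit:
{"method": "servo_tool", "body": {
  "increments": [
    [[2.8, -0.15, 0, 0, 0], [2.8, -0.3, 0, 0, 0], [2.8, -0.3, 0, 0, 0]]
  ]
}}

```text
t: 8.2
tool_pos: [0.5073, 0.2484, 0.1003]
tool_rot: [0.003, -3.136, 0.001]
contact_force: [-7.8, -0.9, 3.9]
opening: 0.0328
grip_force: 41.7
```

Emit:
{"method": "servo_tool", "body": {
  "increments": [
    [[2.8, 0.2, 0, 0, 0], [2.8, 0.4, 0, 0, 0], [4.2, 0.4, 0, 0, 0], [5, 0.4, 0, 0, 0], [5.5, 0.4, 0, 0, 0]]
  ]
}}

```text
t: 8.7
tool_pos: [0.5054, 0.2484, 0.1006]
tool_rot: [-0.003, 3.141, 0.0]
contact_force: [-0.8, -0.1, -0.5]
opening: 0.0548
grip_force: 0.0
```

Emit:
{"method": "servo_tool", "body": {
  "increments": [
    [[5.5, 0, 0, 0, 0], [5.5, 0, 0, -3, 0], [5.5, 0, 0, -7, 0], [8.5, 0, 0, -10, 0], [8.5, 0, -3, -11, 0]]
  ]
}}

```text
t: 9.2
tool_pos: [0.507, 0.2205, 0.2153]
tool_rot: [-0.008, 3.134, 0.005]
contact_force: [1.0, -0.9, -0.2]
opening: 0.0811
grip_force: 0.0
```

Emit:
{"method": "servo_tool", "body": {
  "increments": [
    [[8.5, 1, -4.5, 0, 0], [8.5, 2, -9, 0, 0], [8.5, 3, -13.5, 0, 0], [8.5, 4, -18, 0, 0], [8.5, 5, -22.5, 0, 0]]
  ]
}}

```text
t: 9.7
tool_pos: [0.4549, -0.0083, 0.2106]
tool_rot: [-0.004, 3.14, -0.0]
contact_force: [0.4, -0.5, -0.7]
opening: 0.0853
grip_force: 0.0
```

```bash
python3 - <<'E'
from h import *
print(ctrl.get_obs()['tool_pos'])
t=look('top','top1.png')['img'];s=look('side','side1.png')['img']
a=cv2.resize(t[225:325,210:343,::-1],(798,600),interpolation=2)
b=cv2.resize(s[185:255,250:343,::-1],(399,300),interpolation=2)
cv2.imwrite('pics/s4.png',a)
E
```

```text
[ 0.4548843  -0.00826005  0.2105877 ]
```

View pics/s4.png

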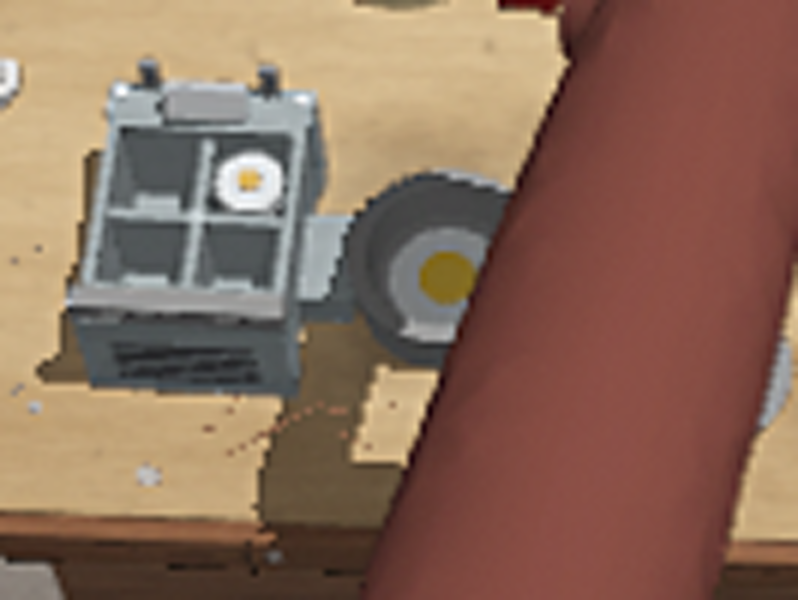

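The cell stands in the back-right pocket, with its button at crop (250,180). The arm hides part of the lamp.

```bash
python3 - <<'E'
from h import *
d=look('top');s=d['img']
def m(n,u,v,z): print(n,(ray(d,u/6+210-.42,v/6+225-.42,z)*1000).round(1)[:2])
m('cell',250,180,.067)
m('inback',200,128,.074);m('infront',180,286,.074);m('cross',198,213,.074)
m('inL',98,213,.074);m('inR',300,213,.074)
d=look('side');im=d['img'].astype(int)
# white cell top in the box, side view
for n,(x0,x1,y0,y1) in{'pocketcell':(262,312,192,222),'cellB':(270,296,272,300)}.items():
    w=im[y0:y1,x0:x1]; k=(w.min(2)>150).astype(np.uint8)
    c,_,st,ce=cv2.connectedComponentsWithStats(k); 
    for i in range(1,c):
        if st[i,4]>8: print(n,ce[i]+[x0,y0],st[i])
print(proj(d,[.493,.248,.065]),proj(d,[.503,.248,.065]),proj(d,[.4206,-.1335,.060]))
E
```

```text
cell [494.1 248.6]
inback [519.1 275.6]
infront [429.1 275.2]
cross [470.2 271.1]
inL [468.2 320.4]
inR [472.2 220.9]
pocketcell [269.06435644 199.42574257] [  0   0  21  25 202]
pocketcell [309.09230769 201.23076923] [44  0  6 17 65]
pocketcell [301.81081081 207.67567568] [37  6  8 17 74]
pocketcell [284.38235294 211.58823529] [19 14  8 10 34]
cellB [279.22727273 273.45454545] [ 1  0 19  4 44]
cellB [286.3046875 286.1015625] [ 10   9  14  12 128]
[288.57974385 212.75603443] [291.69873143 212.43999269] [284.77171928 284.26508921]
```

Emit:
{"method": "servo_tool", "body": {
  "increments": [
    [[8.5, 1, -4.5, 0, 0], [8.5, 2, -9, 0, 0], [8.5, 3.3, -12.5, 0, 0], [8.5, 3.3, -12.5, 4, 0], [8.5, 3.3, -12.5, 7, 0]]
  ]
}}

```text
t: 10.4
tool_pos: [0.4233, -0.1317, 0.1398]
tool_rot: [-0.003, 3.14, -0.0]
contact_force: [0.9, -0.5, -0.9]
opening: 0.0848
grip_force: 0.0
```

Emit:
{"method": "servo_tool", "body": {
  "increments": [
    [[8.5, 0, 0, 0, 0], [8.5, 0, 0, 0, 0]]
  ]
}}

```text
t: 10.6
tool_pos: [0.4231, -0.1307, 0.1404]
tool_rot: [0.006, -3.141, -0.001]
contact_force: [0.6, -0.2, 0.8]
opening: 0.085
grip_force: 0.0
```

```bash
python3 - <<'E'
from h import *
p=ctrl.get_obs()['tool_pos'];print(p)
d=look('side');s=d['img'][210:310,240:373,::-1]; e=look('top');t=e['img'][220:320,330:463,::-1]
for w in(d,e): print(proj(w,p),proj(w,p+[0,.05,-.019]),proj(w,p+[0,-.05,-.019]))
cv2.imwrite('pics/s5.png',np.hstack([cv2.resize(s,(400,300),interpolation=2),cv2.resize(t,(399,300),interpolation=2)]))
E
```

```text
[ 0.42306948 -0.1307219   0.14044879]
[284.42189842 256.95634465] [281.69183851 253.19517846] [287.88680609 274.19172969]
[381.36029559 267.84023452] [362.94413499 270.49913803] [398.50536435 271.7467223 ]
```

View pics/s5.png

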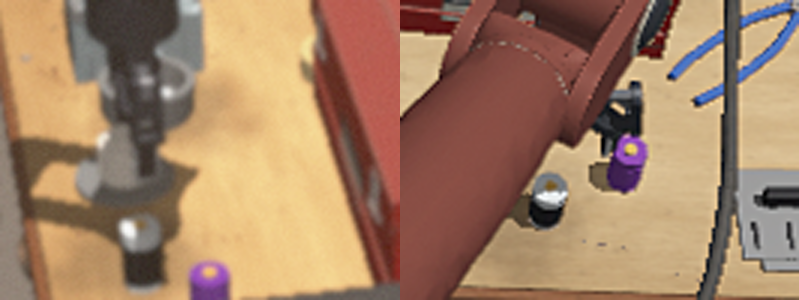

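The side half shows the near fingertip at crop (147,175) and the cell top at (142,232). Both agree with the TCP, allowing for a ~1 px side-camera offset. The top half shows cell and decoy undisturbed.

Emit:
{"method": "servo_tool", "body": {
  "increments": [
    [[8.5, 0, -0.2, 4, 0], [8.5, 0, -0.2, 7.5, 0], [8.5, 0, -0.2, 9, 0], [5.5, 0, -0.2, 9, 0], [3, 0, -0.2, 9, 0]]
  ],
  "newtons": 60
}}

```text
t: 11.2
tool_pos: [0.4242, -0.1341, 0.0522]
tool_rot: [-0.004, 3.139, -0.002]
contact_force: [-0.4, -0.6, 0.4]
opening: 0.0587
grip_force: 0.0
```

Emit:
{"method": "servo_tool", "body": {
  "increments": [
    [[2.8, 0, 0, 0, 0], [2.8, 0, 0, 0, 0], [2.8, 0, 0, 0, 0], [2.8, 0, 0, -1, 0], [2.8, 0, 0, -4, 0]]
  ]
}}

```text
t: 11.7
tool_pos: [0.4202, -0.1325, 0.0883]
tool_rot: [0.003, -3.135, -0.005]
contact_force: [-0.0, 0.3, -2.3]
opening: 0.0325
grip_force: 59.7
```

Emit:
{"method": "servo_tool", "body": {
  "increments": [
    [[2.8, 0, 0, -4, 0], [2.8, 0, 0, -8, 0], [2.8, 0, 2, -11, 0], [2.8, 0, 5, -11, 0], [2.8, -1, 9.5, -11, 0]]
  ]
}}

```text
t: 12.2
tool_pos: [0.4328, -0.0391, 0.2027]
tool_rot: [0.003, 3.138, -0.003]
contact_force: [1.5, -0.1, -1.9]
opening: 0.0323
grip_force: 59.8
```

Emit:
{"method": "servo_tool", "body": {
  "increments": [
    [[2.8, 0, 4.5, 0, 0], [2.8, 0, 9, 0, 0], [2.8, 0, 13.5, 0, 0], [2.8, 0, 18, 0, 0], [2.8, 0, 22.5, 0, 0]]
  ]
}}

```text
t: 12.7
tool_pos: [0.4314, 0.1881, 0.2009]
tool_rot: [-0.003, 3.141, -0.0]
contact_force: [1.3, -0.6, -1.1]
opening: 0.0324
grip_force: 59.8
```

Emit:
{"method": "servo_tool", "body": {
  "increments": [
    [[2.8, 0, 3, 0, 0], [2.8, 0, 5.5, 0, 0], [2.8, 0, 5.5, 2, 0], [2.8, 0, 5.5, 2, 0], [2.8, 0, 5.5, 2, 0]]
  ]
}}

```text
t: 13.2
tool_pos: [0.4314, 0.2409, 0.1801]
tool_rot: [0.003, -3.14, 0.001]
contact_force: [-0.5, -0.2, -0.9]
opening: 0.0323
grip_force: 60.0
```

Emit:
{"method": "servo_tool", "body": {
  "increments": [
    [[2.8, -2.1, 0.7, 0, 0], [2.8, -2.1, 0.7, 3, 0], [2.8, -2.1, 0.7, 5, 0], [2.8, -2.1, 0.7, 5.5, 0], [2.8, -2.1, 0.7, 5.5, 0]]
  ]
}}

```text
t: 13.7
tool_pos: [0.4528, 0.2477, 0.1253]
tool_rot: [0.001, -3.141, 0.001]
contact_force: [-0.0, -0.8, -1.6]
opening: 0.0324
grip_force: 60.0
```

Emit:
{"method": "servo_tool", "body": {
  "increments": [
    [[2.8, 0, 0, 0.5, 0], [2.8, 0, 0, 1, 0], [2.8, 0, 0, 1, 0]]
  ]
}}

```text
t: 14.0
tool_pos: [0.4529, 0.2483, 0.1154]
tool_rot: [-0.003, 3.142, -0.0]
contact_force: [0.0, -0.5, -1.9]
opening: 0.0324
grip_force: 60.0
```

Emit:
{"method": "servo_tool", "body": {
  "increments": [
    [[2.8, 0, 0, 0.4, 0], [2.8, 0, 0, 0.8, 0], [2.8, 0, 0, 0.8, 0]]
  ]
}}

```text
t: 14.3
tool_pos: [0.4525, 0.2481, 0.1065]
tool_rot: [0.003, -3.14, 0.001]
contact_force: [-0.6, -0.8, -0.8]
opening: 0.0326
grip_force: 60.0
```

Emit:
{"method": "servo_tool", "body": {
  "increments": [
    [[2.8, 0, 0, 0.5, 0], [2.8, -0.3, 0, 0.5, 0], [2.8, -0.3, 0, 0.5, 0]]
  ]
}}

```text
t: 14.6
tool_pos: [0.4562, 0.2483, 0.1022]
tool_rot: [0.003, -3.142, 0.0]
contact_force: [1.4, 0.1, -1.5]
opening: 0.0324
grip_force: 60.0
```

Emit:
{"method": "servo_tool", "body": {
  "increments": [
    [[2.8, -0.2, 0, 0, 0], [2.8, -0.2, 0, 0, 0]]
  ]
}}

```text
t: 14.8
tool_pos: [0.4578, 0.2483, 0.1023]
tool_rot: [0.003, -3.141, 0.0]
contact_force: [-1.5, 0.8, 0.2]
opening: 0.0324
grip_force: 60.0
```

Emit:
{"method": "servo_tool", "body": {
  "increments": [
    [[2.8, 0.8, 0, 0, 0], [2.8, 0.8, 0, 0, 0], [2.8, 0.8, 0, 0, 0]]
  ]
}}

```text
t: 15.1
tool_pos: [0.4498, 0.2483, 0.1024]
tool_rot: [-0.003, 3.141, 0.0]
contact_force: [-0.4, -0.4, -1.2]
opening: 0.0321
grip_force: 59.9
```

Emit:
{"method": "servo_tool", "body": {
  "increments": [
    [[2.8, 0.2, 0, 0, 0], [2.8, 0.2, 0, 0, 0]]
  ]
}}

```text
t: 15.3
tool_pos: [0.449, 0.2483, 0.1027]
tool_rot: [-0.003, 3.138, 0.0]
contact_force: [4.9, 0.5, -2.7]
opening: 0.0323
grip_force: 59.8
```

Emit:
{"method": "servo_tool", "body": {
  "increments": [
    [[2.8, -0.5, 0.3, 0, 0], [2.8, -0.5, 0.3, 0, 0], [2.8, -0.5, 0.3, 0, 0]]
  ]
}}

```text
t: 15.6
tool_pos: [0.4526, 0.2514, 0.102]
tool_rot: [0.003, -3.14, 0.0]
contact_force: [-0.2, -0.3, -1.0]
opening: 0.0322
grip_force: 59.9
```

Emit:
{"method": "servo_tool", "body": {
  "increments": [
    [[2.8, 0, 0.2, 0, 0], [2.8, 0, 0.2, 0, 0]]
  ]
}}

```text
t: 15.8
tool_pos: [0.4527, 0.2535, 0.1021]
tool_rot: [0.003, -3.141, 0.0]
contact_force: [0.3, -0.3, -1.8]
opening: 0.032
grip_force: 59.9
```

Emit:
{"method": "servo_tool", "body": {
  "increments": [
    [[2.8, 0, -0.8, 0, 0], [2.8, 0, -0.8, 0, 0], [2.8, 0, -0.8, 0, 0]]
  ]
}}

```text
t: 16.1
tool_pos: [0.4529, 0.2455, 0.1024]
tool_rot: [-0.002, 3.142, 0.002]
contact_force: [-0.3, 4.3, -0.8]
opening: 0.0322
grip_force: 60.5
```

Emit:
{"method": "servo_tool", "body": {
  "increments": [
    [[2.8, 0, -0.2, 0, 0], [2.8, 0, -0.2, 0, 0]]
  ]
}}

```text
t: 16.3
tool_pos: [0.4529, 0.2452, 0.1025]
tool_rot: [-0.002, 3.141, 0.009]
contact_force: [-0.7, 9.7, -3.2]
opening: 0.0325
grip_force: 60.3
```

Emit:
{"method": "servo_tool", "body": {
  "increments": [
    [[2.8, 0, 0.4, 0, 0], [2.8, 0, 0.5, 0, 0], [4.2, 0, 0.5, 0, 0], [5, 0, 0.5, 0, 0], [5.5, 0, 0.5, 0, 0]]
  ]
}}

```text
t: 16.8
tool_pos: [0.4532, 0.2481, 0.1025]
tool_rot: [-0.003, 3.141, -0.0]
contact_force: [-0.5, -0.9, -0.3]
opening: 0.0551
grip_force: 0.0
```

Emit:
{"method": "servo_tool", "body": {
  "increments": [
    [[5.5, 0, 0, 0, 0], [5.5, 0, 0, -3, 0], [5.5, 0, 0, -7, 0], [8.5, 0, 0, -10, 0], [8.5, 0, -3, -11, 0]]
  ]
}}

```text
t: 17.3
tool_pos: [0.4549, 0.2202, 0.2172]
tool_rot: [-0.008, 3.134, 0.005]
contact_force: [1.1, -0.3, -0.3]
opening: 0.0812
grip_force: 0.0
```

Emit:
{"method": "servo_tool", "body": {
  "increments": [
    [[8.5, 0, -4.5, 0, 0], [8.5, 0, -9, 0, 0], [8.5, 0, -13.5, 0, 0], [8.5, 0, -18, 0, 0], [8.5, 0, -22.5, 0, 0]]
  ]
}}

```text
t: 17.8
tool_pos: [0.4531, -0.0085, 0.2126]
tool_rot: [-0.003, 3.141, -0.001]
contact_force: [0.5, -0.8, 0.8]
opening: 0.085
grip_force: 0.0
```

Emit:
{"method": "servo_tool", "body": {
  "increments": [
    [[8.5, 0, -4.5, 0, 0], [8.5, 0, -9, 0, 0], [8.5, 0, -13.5, 0, 0], [8.5, 0, -18, 0, 0], [8.5, 0, -19, 0, 0]]
  ]
}}

```text
t: 18.3
tool_pos: [0.4534, -0.2004, 0.2126]
tool_rot: [0.004, 3.142, -0.002]
contact_force: [-0.2, 0.7, -0.2]
opening: 0.0849
grip_force: 0.0
```

```bash
python3 - <<'E'
from h import *
print(ctrl.get_obs()['tool_pos'])
t=look('top','top2.png')['img']
cv2.imwrite('pics/s6.png',cv2.resize(t[220:340,215:483,::-1],(800,358),interpolation=2))
E
```

```text
[ 0.45335041 -0.20044894  0.21259336]
```

View pics/s6.png

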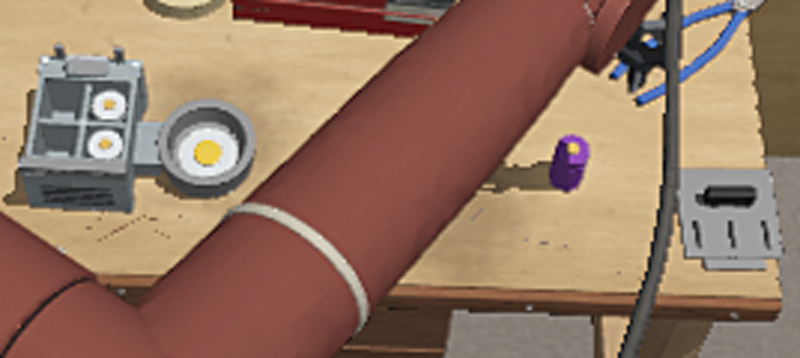

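Both cells stand in the right-hand pockets, with buttons at crop (109,103) and (105,144). The cover lies at about (733,215) with its rib at (729,195). I'll measure the cover and the camera offset.

```bash
python3 - <<'E'
from h import *
d=look('top');im=d['img'];s=800/268
for n,u,v in(('c1',109,103.5),('c2',105,144)):print(n,(ray(d,u/s+215-.33,v/s+220-.33,.067)*1000).round(1))
x0,y0=443,268
w=im[y0:y0+52,x0:x0+40].astype(int)
g=((w.max(2)-w.min(2)<14)&(w.mean(2)>105)).astype(np.uint8)
k=((w.mean(2)<60)).astype(np.uint8)
for nm,z,m in(('plate',.005,g),('dark',.024,k)):
    c,_,st,ce=cv2.connectedComponentsWithStats(m)
    for i in range(1,c):
        if st[i,4]>20: 
            print(nm,st[i],(ray(d,*(ce[i]+[x0,y0]),z)*1000).round(1))
            if nm=='dark':
                ys,xs=np.where(_==i) if False else np.where(cv2.connectedComponents(m)[1]==i)
                r=cv2.minAreaRect(np.stack([xs,ys],1).astype(np.float32)); print(r)
                print((ray(d,xs.min()+x0,ys[xs==xs.min()].mean()+y0,z)*1000).round(1),(ray(d,xs.max()+x0,ys[xs==xs.max()].mean()+y0,z)*1000).round(1))
ed=cv2.Canny(im,60,150)
big=cv2.resize(im[262:325,440:483,::-1],(410,600),interpolation=2);cv2.imwrite('pics/cov.png',big)
E
```

```text
c1 [494.9 248.9  67. ]
c2 [448.6 248.   67. ]
plate [  0   5  35  37 839] [ 421.5 -376.1    5. ]
dark [ 5 15 20  6 75] [ 436.1 -368.3   24. ]
((14.5, 17.5), (5.0, 19.0), 90.0)
[ 436.3 -339.7   24. ] [ 441.9 -396.3   24. ]
```

View pics/cov.png

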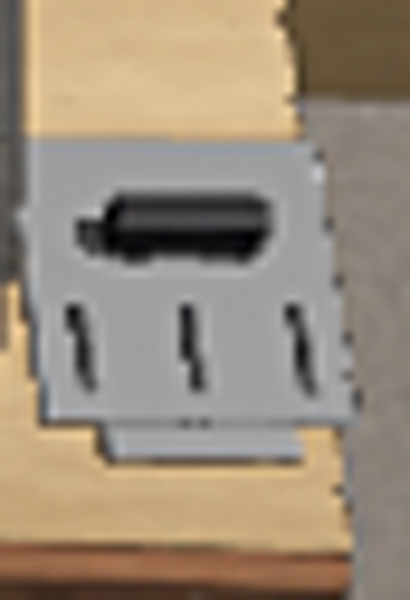

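The plate's back edge is at crop v≈140 (u 28–308), its front edge at v≈420 (42–355), the lip tip at v≈462 (112–303) and the rib top at v≈212 (113–268).

```bash
python3 - <<'E'
from h import *
d=look('top');s=600/63
for n,u,v,z in(('BL',28,140,.005),('BR',308,143,.005),('FL',42,420,.005),('FR',355,418,.005),('lipL',112,462,.002),('lipR',303,462,.002),('ribL',113,210,.027),('ribR',268,210,.027),('slL',82,345,.005),('slR',302,347,.005)):
  print(n,(ray(d,u/s+440-.45,v/s+262-.45,z)*1000).round(1))
E
```

```text
BL [ 477.2 -330.3    5. ]
BR [ 479.7 -419.3    5. ]
FL [ 379.  -326.7    5. ]
FR [ 383.6 -423.3    5. ]
lipL [ 367.1 -347.8    2. ]
lipR [ 369.5 -406.5    2. ]
ribL [ 441.5 -349.6   27. ]
ribR [ 443.4 -397.8   27. ]
slL [ 405.3 -341.3    5. ]
slR [ 407.3 -409.6    5. ]
```

Emit:
{"method": "servo_tool", "body": {
  "increments": [
    [[8.5, 0, -4.5, 0, 0], [8.5, 0.7, -9, 0, 0], [8.5, 0.7, -13.5, 0, 0], [8.5, 0.7, -17.3, 0, 0], [8.5, 0.7, -17.3, 4, 0]]
  ]
}}

```text
t: 18.95
tool_pos: [0.4506, -0.3748, 0.179]
tool_rot: [-0.001, 3.132, -0.017]
contact_force: [1.6, 0.4, 0.8]
opening: 0.0846
grip_force: 0.0
```

Emit:
{"method": "servo_tool", "body": {
  "increments": [
    [[8.5, 0, 0, 4, 0], [8.5, 0, 0, 8, 0], [8.5, 0, 0, 11, 0], [8.5, 0, 0, 12, 0], [8.5, 0, 0, 12, 0]]
  ]
}}

```text
t: 19.45
tool_pos: [0.447, -0.3675, 0.0508]
tool_rot: [0.006, -3.139, -0.004]
contact_force: [0.3, 0.7, -0.9]
opening: 0.0847
grip_force: 0.0
```

```bash
python3 - <<'E'
from h import *
o=ctrl.get_obs();print(o['tool_pos'],o['contact_force'])
d=look('top');p=o['tool_pos'];print(proj(d,p),proj(d,p+[0,.05,-.01]),proj(d,p+[0,-.05,-.01]))
t=d['img'];cv2.imwrite('pics/s7.png',cv2.resize(t[235:335,380:500,::-1],(480,400),interpolation=2))
E
```

```text
[ 0.44697841 -0.3674874   0.05083299] [ 0.25561091  0.71414033 -0.8924381 ]
[459.01556595 278.39395237] [441.26969053 279.386022  ] [475.33274796 280.5909662 ]
```

View pics/s7.png

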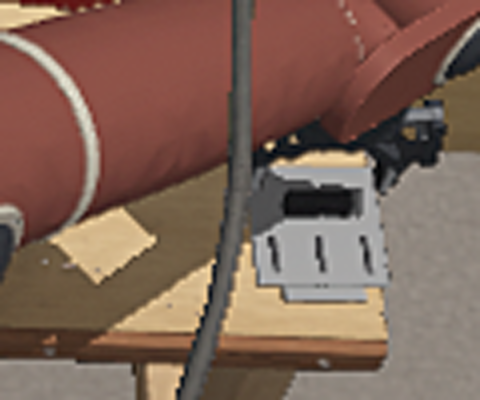

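The right fingertip is at crop (385,185), as predicted. The TCP is about 6 mm too far +y, so I'll correct that, descend and close.

Emit:
{"method": "servo_tool", "body": {
  "increments": [
    [[8.5, 0, -0.6, 0, 0], [8.5, 0, -0.6, 1.5, 0], [8.5, 0, -0.6, 2.6, 0], [8.5, 0, -0.6, 2.9, 0], [8.5, 0, -0.6, 2.9, 0]]
  ],
  "newtons": 40
}}

```text
t: 20.0
tool_pos: [0.4464, -0.375, 0.022]
tool_rot: [0.003, -3.14, -0.003]
contact_force: [1.0, -0.0, 0.4]
opening: 0.0849
grip_force: 0.0
```

Emit:
{"method": "servo_tool", "body": {
  "increments": [
    [[6, 0, 0, 0, 0], [4.5, 0, 0, 0, 0], [4.5, 0, 0, 0, 0], [4.5, 0, 0, 0, 0], [4.5, 0, 0, 0, 0]]
  ]
}}

```text
t: 20.5
tool_pos: [0.4477, -0.3762, 0.0241]
tool_rot: [-0.003, 3.14, -0.002]
contact_force: [0.1, -0.6, 2.9]
opening: 0.0495
grip_force: 43.4
```

Emit:
{"method": "servo_tool", "body": {
  "increments": [
    [[4.5, 0, 0, -2, 0], [4.5, 0, 0, -6, 0], [4.5, 0, 0, -11, 0], [4.5, 0, 1, -15, 0], [4.5, 0, 5, -17, 0]]
  ]
}}

```text
t: 21.0
tool_pos: [0.4482, -0.3287, 0.1982]
tool_rot: [0.002, 3.136, -0.009]
contact_force: [1.6, 0.3, -0.8]
opening: 0.049
grip_force: 43.0
```

Emit:
{"method": "servo_tool", "body": {
  "increments": [
    [[4.5, 0.2, 4.5, 0, 0], [4.5, 0.4, 9, 0, 0], [4.5, 0.6, 13.5, 0, 0], [4.5, 0.8, 18, 0, 0], [4.5, 1, 22.5, 0, 0]]
  ]
}}

```text
t: 21.5
tool_pos: [0.4356, -0.0989, 0.1925]
tool_rot: [0.002, -3.141, -0.001]
contact_force: [0.7, 0.2, -1.4]
opening: 0.0491
grip_force: 43.0
```

Emit:
{"method": "servo_tool", "body": {
  "increments": [
    [[4.5, 0.2, 4.5, 0, 0], [4.5, 0.4, 9, 0, 0], [4.5, 0.6, 13.5, 0, 0], [4.5, 0.8, 18, 0, 0], [4.5, 1, 22.5, 0, 0]]
  ]
}}

```text
t: 22.0
tool_pos: [0.4252, 0.126, 0.1927]
tool_rot: [0.003, -3.141, 0.0]
contact_force: [1.0, 0.3, -0.7]
opening: 0.0489
grip_force: 43.0
```

```bash
python3 - <<'E'
from h import *
o=ctrl.get_obs();print(o['tool_pos'],o['contact_force'])
d=look('side');p=o['tool_pos'];print(proj(d,p),proj(d,p+[-.074,-.049,-.018]),proj(d,p+[.038,-.049,-.018]))
t=d['img'];cv2.imwrite('pics/s8.png',cv2.resize(t[150:300,220:380,::-1],(640,600),interpolation=2))
E
```

```text
[0.42519664 0.1259624  0.1926795 ] [ 1.01975549  0.33400148 -0.69471417]
[270.48186931 194.51618311] [246.52888571 210.4505882 ] [286.65515659 206.46740015]
```

View pics/s8.png

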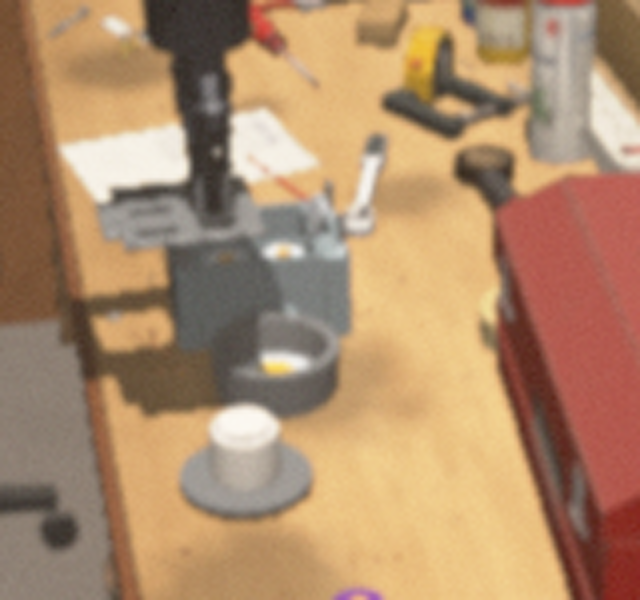

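The cover is held level: its front corner at crop (125,245) and back corner at (262,235) match the flat prediction. Next I'll tilt it by resting its back on the top of the front ledge.

Emit:
{"method": "servo_tool", "body": {
  "increments": [
    [[4.5, 1.6, 4.5, 0, 0], [4.5, 3.2, 9, 0, 0], [4.5, 4.8, 13.5, 0, 0], [4.5, 4.8, 14.7, 3, 0], [4.5, 4.8, 14.7, 6, 0]]
  ],
  "newtons": 30
}}

```text
t: 22.55
tool_pos: [0.3776, 0.2732, 0.1332]
tool_rot: [-0.009, 3.14, 0.002]
contact_force: [-0.4, 0.3, -1.6]
opening: 0.0495
grip_force: 43.1
```

Emit:
{"method": "servo_tool", "body": {
  "increments": [
    [[4.5, 0, 0, 0.8, 0], [4.5, 0, 0, 1.4, 0], [4.5, 0, 0, 1.4, 0]]
  ]
}}

```text
t: 22.85
tool_pos: [0.378, 0.2706, 0.1192]
tool_rot: [0.002, -3.141, 0.001]
contact_force: [0.1, 0.7, -1.4]
opening: 0.049
grip_force: 43.0
```

Emit:
{"method": "servo_tool", "body": {
  "increments": [
    [[4.5, 0, 0, 0.2, 0], [4.5, 0, 0, 0.4, 0], [4.5, 0, 0, 0.6, 0], [4.5, 0, 0, 0.6, 0]]
  ]
}}

```text
t: 23.25
tool_pos: [0.378, 0.2711, 0.1135]
tool_rot: [-0.003, 3.141, 0.0]
contact_force: [-0.2, -0.2, -1.4]
opening: 0.0489
grip_force: 43.0
```

Emit:
{"method": "servo_tool", "body": {
  "increments": [
    [[4.5, 0, 0, 0.2, 0], [4.5, 0, 0, 0.4, 0], [4.5, 0, 0, 0.4, 0]]
  ]
}}

```text
t: 23.55
tool_pos: [0.378, 0.2715, 0.1113]
tool_rot: [0.004, -3.141, 0.0]
contact_force: [-7.2, -2.3, 10.0]
opening: 0.0486
grip_force: 44.6
```

Emit:
{"method": "servo_tool", "body": {
  "increments": [
    [[4.5, 0, 0, 0.15, 0], [4.5, 0, 0, 0.3, 0], [4.5, 0, 0, 0.3, 0]]
  ]
}}

```text
t: 23.85
tool_pos: [0.3778, 0.2718, 0.1087]
tool_rot: [0.004, -3.141, -0.001]
contact_force: [-9.2, -2.7, 13.5]
opening: 0.0492
grip_force: 45.0
```

Emit:
{"method": "servo_tool", "body": {
  "increments": [
    [[4.5, 0, 0, 0.15, 0], [4.5, 0, 0, 0.3, 0], [4.5, 0, 0, 0.3, 0]]
  ]
}}

```text
t: 24.15
tool_pos: [0.3776, 0.2719, 0.1058]
tool_rot: [0.004, -3.14, -0.001]
contact_force: [-9.5, -1.0, 13.5]
opening: 0.0491
grip_force: 47.9
```

```bash
python3 - <<'E'
from h import *
o=ctrl.get_obs();print(o['tool_pos'],o['contact_force'])
d=look('side');t=d['img'];cv2.imwrite('pics/s9.png',cv2.resize(t[165:255,225:345,::-1],(800,600),interpolation=2))
p=o['tool_pos'];print(proj(d,p),proj(d,p+[-.062,-.049,-.0235]),proj(d,p+[.038,-.049,-.0235]),proj(d,p+[-.062,-.049,-.0435]))
E
```

```text
[0.37755655 0.27185938 0.105756  ] [-9.45981572 -0.99328136 13.48037447]
[250.45869179 201.43313349] [232.3347743  217.25199929] [264.92154593 213.96229477] [232.87772209 223.01223325]
```

View pics/s9.png

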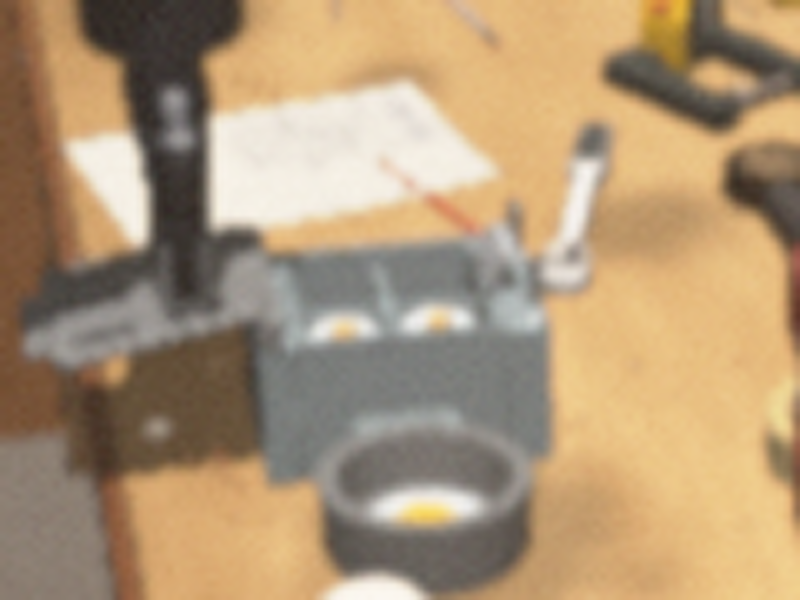

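The cover is tilting front-down: front corner at crop (70,362), back corner at (270,318), roughly 8–12°. A little more is needed.

Emit:
{"method": "servo_tool", "body": {
  "increments": [
    [[4.5, 0, 0, 0.2, 0], [4.5, 0, 0, 0.4, 0], [4.5, 0, 0, 0.4, 0]]
  ]
}}

```text
t: 24.5
tool_pos: [0.3777, 0.2719, 0.1032]
tool_rot: [0.004, -3.139, 0.0]
contact_force: [-15.9, -3.4, 21.8]
opening: 0.0492
grip_force: 60.7
```

```bash
cat > tilt.py <<'E'
from h import *
def edge(show=True):
    o=ctrl.get_obs();p=o['tool_pos'];d=look('side');im=d['img']
    # near lower edge of the grey plate: for each column, lowest grey pixel in a band
    hsv=cv2.cvtColor(cv2.GaussianBlur(im,(3,3),0),cv2.COLOR_RGB2HSV)
    a=proj(d,p+[-.055,-.049,-.03]);b=proj(d,p+[.036,-.049,-.02])
    pts=[]
    for u in range(int(a[0])+3,int(b[0])):
        v0=int(p is not None and proj(d,p)[1])+2
        col=hsv[v0:v0+40,u]; g=np.where((col[:,1]<55)&(col[:,2]>90))[0]
        if len(g):
            # lowest of first contiguous run
            r=np.split(g,np.where(np.diff(g)>2)[0]+1); r=max(r,key=len); pts.append((u,v0+r[-1]+.5))
    P=np.array(pts); W=[]
    for u,v in P:   # intersect the ray with the plane y = near edge
        K,R,t=KRt(d);c=-R.T@t;r=R.T@np.linalg.inv(K)@[u,v,1];q=c+r*((p[1]-.049-c[1])/r[1]);W.append(((q-p)*1000)[[0,2]])
    return p,P,np.array(W)
if __name__=='__main__':
    p,P,W=edge();print(p.round(4))
    print(np.hstack([P,W]).round(1).tolist())
    f=np.polyfit(W[:,0],W[:,1],1);print(np.degrees(np.arctan(f[0])),f)
E
python3 tilt.py
```

```text
[0.3777 0.2719 0.1032]
[[237.0, 221.5, -49.3, -37.2], [238.0, 220.5, -46.0, -34.1], [239.0, 220.5, -42.9, -34.5], [240.0, 219.5, -39.6, -31.4], [241.0, 219.5, -36.6, -31.7], [242.0, 219.5, -33.5, -32.1], [243.0, 218.5, -30.3, -29.0], [244.0, 218.5, -27.2, -29.3], [245.0, 218.5, -24.2, -29.7], [246.0, 218.5, -21.1, -30.0], [247.0, 218.5, -18.1, -30.4], [248.0, 217.5, -14.8, -27.3], [249.0, 217.5, -11.7, -27.6], [250.0, 217.5, -8.7, -28.0], [251.0, 216.5, -5.4, -24.9], [252.0, 216.5, -2.3, -25.2], [253.0, 216.5, 0.7, -25.6], [254.0, 215.5, 4.0, -22.5], [255.0, 215.5, 7.1, -22.8], [256.0, 215.5, 10.1, -23.2], [257.0, 214.5, 13.4, -20.1], [258.0, 214.5, 16.5, -20.4], [259.0, 214.5, 19.5, -20.8], [260.0, 214.5, 22.6, -21.1], [261.0, 214.5, 25.7, -21.5], [262.0, 214.5, 28.7, -21.8], [263.0, 219.5, 30.8, -39.5]]
8.341055077853333 [  0.1466161  -26.19255383]
```

Emit:
{"method": "servo_tool", "body": {
  "increments": [
    [[4.5, 0.1, 0, 0.1, 0], [4.5, 0.2, 0, 0.3, 0], [4.5, 0.3, 0, 0.5, 0], [4.5, 0.3, 0, 0.5, 0]]
  ],
  "newtons": 20
}}

```text
t: 24.95
tool_pos: [0.3776, 0.272, 0.1001]
tool_rot: [-0.005, 3.136, 0.0]
contact_force: [-10.6, -5.3, 25.3]
opening: 0.0491
grip_force: 60.2
```

```bash
sed -i 's/    print(np.hstack.*//; s/    f=np.polyfit/    W=W[(W[:,1]<-5)\&(W[:,0]<24)]; f=np.polyfit/' tilt.py; python3 tilt.py
```

```text
[0.3776 0.272  0.1001]
22.14083921294218 [  0.40688844 -25.92398144]
```

Emit:
{"method": "servo_tool", "body": {
  "increments": [
    [[4.5, 0.5, 0, -1.5, 0], [4.5, 1, 0, -4, 0], [4.5, 1, 0, -6, 0], [4.5, 1, 0, -6, 0]]
  ],
  "newtons": 40
}}

```text
t: 25.4
tool_pos: [0.3668, 0.2722, 0.1577]
tool_rot: [-0.003, 3.135, 0.005]
contact_force: [0.6, 0.8, -1.8]
opening: 0.049
grip_force: 51.8
```

```bash
sed -i 's/^    W=W/    print(np.hstack([P,W]).round(1).tolist());W=W/' tilt.py; python3 tilt.py
```

```text
[0.3668 0.2722 0.1577]
[[232.0, 207.5, -49.5, -42.5], [233.0, 207.5, -46.5, -42.9], [234.0, 206.5, -43.3, -39.8], [235.0, 206.5, -40.3, -40.2], [236.0, 205.5, -37.0, -37.1], [237.0, 204.5, -33.8, -34.1], [238.0, 204.5, -30.8, -34.4], [239.0, 203.5, -27.5, -31.4], [240.0, 203.5, -24.6, -31.7], [241.0, 202.5, -21.3, -28.7], [242.0, 202.5, -18.3, -29.1], [243.0, 202.5, -15.3, -29.4], [244.0, 201.5, -12.1, -26.4], [245.0, 201.5, -9.1, -26.7], [246.0, 201.5, -6.1, -27.0], [247.0, 201.5, -3.1, -27.3], [248.0, 201.5, -0.1, -27.6], [249.0, 201.5, 2.9, -28.0], [250.0, 200.5, 6.1, -25.0], [251.0, 200.5, 9.1, -25.3], [252.0, 200.5, 12.1, -25.6], [253.0, 200.5, 15.2, -25.9], [254.0, 200.5, 18.2, -26.2], [255.0, 200.5, 21.2, -26.6], [256.0, 200.5, 24.2, -26.9], [257.0, 200.5, 27.2, -27.2], [258.0, 199.5, 30.5, -24.2]]
13.415084430128648 [  0.23851184 -27.47176893]
```

Emit:
{"method": "servo_tool", "body": {
  "increments": [
    [[4.5, 0, 0.1, -2, 0], [4.5, -4, 0.1, -2, 0], [4.5, -8.5, 0.1, -2, 0], [4.5, -12.4, 0.1, -2, 0], [4.5, -12.4, 0.1, 1.5, 0]]
  ]
}}

```text
t: 25.95
tool_pos: [0.4961, 0.2731, 0.1431]
tool_rot: [0.001, 3.13, 0.006]
contact_force: [0.4, 2.0, -0.7]
opening: 0.049
grip_force: 51.8
```

Emit:
{"method": "servo_tool", "body": {
  "increments": [
    [[4.5, 0, 0, 0.5, 0], [4.5, 0, 0, 1, 0], [4.5, 0, 0, 1, 0]]
  ]
}}

```text
t: 26.25
tool_pos: [0.492, 0.2717, 0.1293]
tool_rot: [-0.002, 3.134, -0.001]
contact_force: [9.7, -1.8, 0.2]
opening: 0.0485
grip_force: 50.1
```

Emit:
{"method": "servo_tool", "body": {
  "increments": [
    [[4.5, 0, 0, 0.2, 0], [4.5, 0, 0, 0.4, 0], [4.5, 0, 0, 0.4, 0]]
  ]
}}

```text
t: 26.55
tool_pos: [0.4877, 0.2719, 0.1234]
tool_rot: [0.003, -3.138, 0.002]
contact_force: [-0.9, 0.2, -2.1]
opening: 0.0489
grip_force: 48.7
```

Emit:
{"method": "servo_tool", "body": {
  "increments": [
    [[4.5, 0, 0, 0.15, 0], [4.5, 0, 0, 0.15, 0]]
  ]
}}

```text
t: 26.75
tool_pos: [0.4876, 0.2721, 0.1221]
tool_rot: [0.003, -3.139, 0.002]
contact_force: [-0.0, -0.4, -2.2]
opening: 0.0488
grip_force: 48.7
```

Emit:
{"method": "servo_tool", "body": {
  "increments": [
    [[4.5, 0, 0, 0.15, 0], [4.5, 0, 0, 0.15, 0]]
  ]
}}

```text
t: 26.95
tool_pos: [0.4885, 0.2723, 0.1217]
tool_rot: [0.003, -3.141, 0.001]
contact_force: [0.0, 0.0, -1.8]
opening: 0.0491
grip_force: 48.7
```

Emit:
{"method": "servo_tool", "body": {
  "increments": [
    [[4.5, 0, 0, 0.15, 0], [4.5, 0, 0, 0.15, 0]]
  ]
}}

```text
t: 27.15
tool_pos: [0.4888, 0.2724, 0.1206]
tool_rot: [0.003, -3.141, 0.0]
contact_force: [0.2, -0.0, -2.4]
opening: 0.0489
grip_force: 48.7
```

```bash
python3 - <<'E'
from h import *
o=ctrl.get_obs();p=o['tool_pos'];print(p,o['contact_force'],o['wrist_torque'])
d=look('side');im=d['img'];cv2.imwrite('pics/z1.png',im[:,:,::-1])
q=proj(d,p)
# brightness map around the near face of the cover
g=cv2.cvtColor(im,cv2.COLOR_RGB2GRAY);s=im.astype(int);sat=s.max(2)-s.min(2)
print('tcp',q);x0=int(q[0])-26;y0=int(q[1])-2
for v in range(y0,y0+36):print(v,' '.join('%3d'%(g[v,u] if sat[v,u]<40 else 0) for u in range(x0,x0+52,2)))
print(x0)
E
```

```text
[0.48877531 0.27236408 0.12060807] [ 0.15421866 -0.02690174 -2.44804226] [ 0.00340802 -0.00638391  0.00039277]
tcp [285.43386945 193.71415895]
191 241 239 238 240 238 239 238 239 240 241 239 219  70  58  56  58  64 102 164   0   0   0   0   0   0   0
192 241 240 240 239 240 239 238 239 240 240 241 217  70  64  59  60  66  78 135   0   0   0   0   0   0   0
193 239 239 240 240 239 239 239 239 239 241 239 206  71  76  60  60  80  78 113   0   0   0   0   0   0   0
194 238 239 239 241 239 238 239 239 239 239 233 184  69  81  55  65  85  84 114   0   0   0   0   0   0   0
195 238 241 241 240 239 239 240 237 236 234 204 139  63  91  55  60  90 105 132   0   0   0   0   0   0   0
196 240 240 241 239 240 238 235 231 220 193 146  93  68  89  59  60  91 123 148   0   0   0   0   0   0   0
197 238 234 235 237 236 231   0 200 164 123  95  77  75  90  59  60  92 137 153 159   0   0   0   0   0   0
198 237 210 211 225   0   0   0 139 106  79  80  80  72  88  61  57  94 133 154 161   0 145   0   0   0 215
199 226 157 159   0   0   0   0  85  73  77  86  90  75  89  57  59 102 139 154 158 185 159  
[... 2234 characters left out ...]
 122 123 125 122 125 125 124 119 126 120   0   0
221   0  74  83 119 123 123 121 123 119 124 125 122 123 123 125 126 122 127 124 127 124 122 122 121   0   0
222   0  78  81 119 123 117 122 123 124 123 123 125 125 124 123 123 124 122 124 128 124 120 124 125   0   0
223   0  80  82 118 125 122 127 121 126 123 125 123 122 123 124 124 126 126 123 123 122 119 122 128   0   0
224   0  81  79 119 124 126 120 124 122 123 126 122 121 122 123 122 128 123 125 123 122 119 123 127   0   0
225   0   0  80 120 126 126 122 123 124 123 126 125 125 129 129 132 131 128 125 123 124 120 124 124 150   0
226   0   0  84 116 129 127 125 123 126 126 130 134 133 139 145 145 153 140 124 124 122 118 126 123 144   0
259
```

Emit:
{"method": "servo_tool", "body": {
  "increments": [
    [[4.5, 0.1, 0.1, -0.1, 0], [4.5, 0.3, 0.1, -0.1, 0], [4.5, 0.3, 0.1, -0.1, 0]]
  ]
}}

```text
t: 27.5
tool_pos: [0.4857, 0.2734, 0.1219]
tool_rot: [-0.003, 3.142, 0.0]
contact_force: [-0.4, -0.0, -2.2]
opening: 0.0491
grip_force: 48.7
```

Emit:
{"method": "servo_tool", "body": {
  "increments": [
    [[4.5, 0.15, 0, 0, 0], [4.5, 0.3, 0, 0, 0], [4.5, 0.3, 0, 0, 0]]
  ]
}}

```text
t: 27.8
tool_pos: [0.4833, 0.2734, 0.1221]
tool_rot: [-0.003, 3.14, 0.0]
contact_force: [1.2, 0.4, -3.2]
opening: 0.0489
grip_force: 49.0
```

Emit:
{"method": "servo_tool", "body": {
  "increments": [
    [[4.5, 0.15, 0, 0, 0], [4.5, 0.3, 0, 0, 0], [4.5, 0.3, 0, 0, 0]]
  ]
}}

```text
t: 28.1
tool_pos: [0.4824, 0.2734, 0.1232]
tool_rot: [-0.003, 3.134, 0.001]
contact_force: [7.0, -1.2, -2.2]
opening: 0.0487
grip_force: 50.2
```

Emit:
{"method": "servo_tool", "body": {
  "increments": [
    [[4.5, 0.15, 0, 0, 0], [4.5, 0.3, 0, 0, 0], [4.5, 0.3, 0, 0, 0]]
  ]
}}

```text
t: 28.4
tool_pos: [0.4816, 0.2733, 0.1244]
tool_rot: [-0.002, 3.128, 0.002]
contact_force: [12.3, -0.8, -1.9]
opening: 0.0487
grip_force: 51.7
```

Emit:
{"method": "servo_tool", "body": {
  "increments": [
    [[4.5, -0.5, 0, 0, 0], [4.5, -0.6, 0, -0.2, 0], [4.5, -0.6, 0, -0.3, 0], [4.5, -0.6, 0, -0.4, 0], [4.5, -0.6, 0, -0.4, 0]]
  ]
}}

```text
t: 28.9
tool_pos: [0.4825, 0.2733, 0.1249]
tool_rot: [0.003, -3.141, 0.0]
contact_force: [3.0, 1.0, -8.5]
opening: 0.0491
grip_force: 50.9
```

Emit:
{"method": "servo_tool", "body": {
  "increments": [
    [[4.5, 0, 0, -0.1, 0], [4.5, 0, 0, -0.2, 0], [4.5, 0, 0, -0.2, 0]]
  ]
}}

```text
t: 29.2
tool_pos: [0.4816, 0.2732, 0.1266]
tool_rot: [0.003, -3.138, 0.001]
contact_force: [0.6, 1.5, -9.9]
opening: 0.0489
grip_force: 48.3
```

Emit:
{"method": "servo_tool", "body": {
  "increments": [
    [[4.5, 0, 0, 0.4, 0], [4.5, 0, 0, 0.8, 0], [4.5, -0.1, 0, 1.1, 0], [4.5, -0.1, 0, 1.1, 0]]
  ]
}}

```text
t: 29.6
tool_pos: [0.4853, 0.2738, 0.1188]
tool_rot: [-0.003, 3.139, 0.002]
contact_force: [1.3, -0.3, 4.4]
opening: 0.0492
grip_force: 45.9
```

Emit:
{"method": "servo_tool", "body": {
  "increments": [
    [[4.5, -0.15, 0, 0.3, 0], [4.5, -0.3, 0, 0.6, 0], [4.5, -0.3, 0, 0.6, 0]]
  ]
}}

```text
t: 29.9
tool_pos: [0.4887, 0.274, 0.1128]
tool_rot: [-0.002, 3.138, 0.003]
contact_force: [3.2, -0.1, 4.1]
opening: 0.0489
grip_force: 45.9
```

Emit:
{"method": "servo_tool", "body": {
  "increments": [
    [[4.5, 0, 0, 0.3, 0], [4.5, 0, 0, 0.6, 0], [4.5, 0, 0, 0.6, 0]]
  ]
}}

```text
t: 30.2
tool_pos: [0.4897, 0.2741, 0.1075]
tool_rot: [-0.002, 3.135, 0.003]
contact_force: [5.7, -0.5, 5.2]
opening: 0.0494
grip_force: 46.6
```

Emit:
{"method": "servo_tool", "body": {
  "increments": [
    [[4.5, 0, 0, 0.3, 0], [4.5, -0.1, 0, 0.5, 0], [4.5, -0.1, 0, 0.5, 0]]
  ]
}}

```text
t: 30.5
tool_pos: [0.4911, 0.2742, 0.1033]
tool_rot: [-0.002, 3.134, 0.004]
contact_force: [4.6, 0.1, 6.6]
opening: 0.0491
grip_force: 47.2
```

Emit:
{"method": "servo_tool", "body": {
  "increments": [
    [[4.5, -0.1, 0, 0.2, 0], [4.5, -0.1, 0, 0.4, 0], [4.5, -0.1, 0, 0.4, 0]]
  ]
}}

```text
t: 30.8
tool_pos: [0.4923, 0.2742, 0.0992]
tool_rot: [-0.002, 3.133, 0.004]
contact_force: [6.0, -0.5, 6.4]
opening: 0.0489
grip_force: 47.5
```

Emit:
{"method": "servo_tool", "body": {
  "increments": [
    [[4.5, 0, 0, 0.2, 0], [4.5, 0, 0, 0.4, 0], [4.5, 0, 0, 0.4, 0]]
  ]
}}

```text
t: 31.1
tool_pos: [0.4929, 0.2741, 0.0967]
tool_rot: [-0.003, 3.133, 0.003]
contact_force: [3.7, -2.3, 14.9]
opening: 0.049
grip_force: 48.5
```

Emit:
{"method": "servo_tool", "body": {
  "increments": [
    [[4.5, 0, 0, 0.2, 0], [4.5, 0, 0, 0.4, 0], [4.5, 0, 0, 0.4, 0]]
  ]
}}

```text
t: 31.4
tool_pos: [0.4929, 0.2742, 0.0966]
tool_rot: [-0.003, 3.135, 0.002]
contact_force: [-8.4, -7.3, 34.7]
opening: 0.0493
grip_force: 50.6
```

```bash
python3 - <<'E'
from h import *
o=ctrl.get_obs();p=o['tool_pos'];print(p,o['contact_force'],o['wrist_torque'])
d=look('side');im=d['img']
q=proj(d,p)
g=cv2.cvtColor(im,cv2.COLOR_RGB2GRAY);s=im.astype(int);sat=s.max(2)-s.min(2)
print('tcp',q);x0=256;y0=196
for v in range(y0,y0+26):print(v,' '.join('%3d'%(g[v,u] if sat[v,u]<40 else 0) for u in range(x0,x0+58,2)))
print([proj(d,[.477+x/1000,.2733-.049,z]).round(1) for x,z in((-50,.074),(50,.074),(50,.079),(50,.09))])
E
```

```text
[0.49290761 0.27420945 0.09662425] [-8.4366204  -7.31700304 34.71128872] [-1.01798322  1.83324632  0.00242353]
tcp [286.89581704 200.19209438]
196 239 239 239 241 241 240 239 236 234 232   0   0   0   0  71  63  60  61  59   0   0   0   0   0   0   0   0 233 227
197 240 239 237 233 237 237 236 225   0   0   0   0   0   0  64  60  56  60  62   0   0   0   0 130   0   0   0 236 220
198 240 238 227 201 224   0   0   0   0   0   0   0   0   0  63  59  61  59  59   0   0   0 170 127   0   0   0 237 203
199 235 234 198 137   0   0   0   0   0   0   0   0   0   0  57  65  55  55  69   0   0 167 182 136   0   0   0 237 189
200   0   0   0  92   0   0   0   0   0   0   0   0   0   0  55  77  59  57  77  83   0 158 189 151   0   0   0 228 175
201   0   0   0  77   0   0   0   0   0   0   0 102  96  78  54  85  64  58  85  80 107 157 194 165   0   0 216 198 169
202   0   0   0  78  98   0  99  94  89  74  74  73  79  71  58  88  59  59  83  89 119 157 182 179   0   0 214 168 173
203   0   0   0  79  80  82  75  74  73  76  72  78  83  75  60  89  64  59  80 100 139 156 170 181   0   0 200 154 1
[... 1555 characters left out ...]
  0   0
217   0   0   0  78 103 113 145 119 121 124 124 127 122 120 121 125 125 123 126 122 124 125 123 123 124 135   0   0   0
218   0   0   0  74 111 116 122 120 121 125 122 124 123 125 124 124 125 124 125 125 125 123 128 125 122 135   0   0   0
219   0   0   0  73 112 121 122 123 125 124 124 123 127 120 124 125 124 127 128 125 125 127 124 122 125 130   0   0   0
220   0   0   0  70 111 124 118 120 121 123 123 125 128 127 124 124 122 127 125 125 131 123 121 122 124 132   0   0   0
221   0   0   0  70 109 124 121 122 121 120 126 125 125 127 125 124 124 124 124 124 125 123 119 121 122 129   0   0   0
[array([268.7, 215.7]), array([300.4, 212.5]), array([300.4, 211.1]), array([300.3, 208. ])]
```

Emit:
{"method": "servo_tool", "body": {
  "increments": [
    [[4.5, 0, 0, -0.4, 0], [4.5, 0, 0, -0.4, 0], [7, 0, 0, -0.4, 0], [8.5, 0, 0, -0.4, 0], [8.5, 0, 0, -0.4, 0]]
  ]
}}

```text
t: 31.95
tool_pos: [0.488, 0.2731, 0.0908]
tool_rot: [0.003, -3.139, 0.001]
contact_force: [0.4, -0.4, -0.3]
opening: 0.0847
grip_force: 0.0
```

Emit:
{"method": "servo_tool", "body": {
  "increments": [
    [[8.5, 0, 0, -1, 0], [8.5, 0, 0, -4, 0], [8.5, 0, 0, -7, 0], [4, 0, 0, -7, 0], [0, 0, 0, -7, 0]]
  ]
}}

```text
t: 32.45
tool_pos: [0.4893, 0.2736, 0.1629]
tool_rot: [-0.003, 3.14, 0.001]
contact_force: [-0.7, -0.3, 0.1]
opening: 0.0585
grip_force: 0.0
```

Emit:
{"method": "servo_tool", "body": {
  "increments": [
    [[0, -2.3, 4, 0, 0], [0, -2.3, 4, 0, 0], [0, -2.3, 4, 0, 0], [0, -2.3, 4, 0, 0], [0, -2.3, 4, 0, 0]]
  ]
}}

```text
t: 32.95
tool_pos: [0.5114, 0.3128, 0.1615]
tool_rot: [0.002, -3.141, 0.001]
contact_force: [-1.3, 0.6, -0.9]
opening: 0.0002
grip_force: 0.0
```

```bash
python3 - <<'E'
from h import *
o=ctrl.get_obs();p=o['tool_pos'];print(p,o['contact_force'],o['opening'])
d=look('side');im=d['img']
g=cv2.cvtColor(im,cv2.COLOR_RGB2GRAY);s=im.astype(int);sat=s.max(2)-s.min(2)
x0=256;y0=194
for v in range(y0,y0+25):print(v,' '.join('%3d'%(g[v,u] if sat[v,u]<40 else 0) for u in range(x0,x0+58,2)))
E
```

```text
[0.51139205 0.31280897 0.1615385 ] [-1.30838263  0.57841526 -0.90775445] 0.00015248738244242786
194 239 239 238 238 241 238 240 238 238 237 238 240 236 234 223   0   0   0   0   0   0   0   0   0   0   0   0   0 234
195 240 239 238 240 239 239 239 237 236 236 236 236 222   0 175   0   0   0   0   0   0   0   0   0   0   0   0 222 231
196 238 238 239 240 240 239 239 235 233 231 216   0   0   0 113   0   0   0   0   0   0   0   0   0   0   0   0 231 226
197 239 238 238 234 236 236 234 225   0   0   0   0   0   0  75  77   0   0   0   0   0   0   0   0   0   0   0 234 217
198 239 237 229 202 224   0   0   0   0   0   0   0   0  87  61  68  99  95   0   0   0   0 171 129   0   0   0 237 203
199 236 232 203 149   0   0   0   0   0   0   0 108 114 104  60  68 111  95  81  81   0 170 185 137   0   0   0 236 187
200   0   0   0 138   0   0   0   0   0 113 120 128 136 122  61  70 119 105  86  85 110 162 193 152   0   0   0 228 174
201   0   0   0 149 142   0 128 114 118 119 122 144 152 130  61  63 112 120 106 117 132 159 194 163   0   0   0 193 169
202   0   0   0 152 139 122 132 122 120 114 
[... 1295 characters left out ...]
 125 142 145 155 134 137 140 150 152 146 141 136 147 142 137 133 130 138 160 186 198 173   0   0   0
214   0   0   0  78 111 121 145 159 141 136 135 144 141 130 132 127 133 129 124 126 130 136 144 162 171 151   0   0   0
215   0   0  82  76 107 113 151 142 131 128 123 133 120 110 119 123 131 125 125 123 125 129 132 136 138 141   0   0   0
216   0   0   0  77 106 113 153 124 120 124 125 131 119 113 122 126 127 127 127 121 124 122 126 126 126 136   0   0   0
217   0   0   0  81 101 112 142 119 121 122 124 127 124 122 123 122 123 123 126 128 125 125 120 123 124 134   0   0   0
218   0   0   0  91 108 113 126 123 124 122 123 122 124 125 125 122 126 126 123 124 125 123 122 123 123 128   0   0   0
```

Emit:
{"method": "servo_tool", "body": {
  "increments": [
    [[0, 0, 0, 3, 0], [0, 0, 0, 5, 0], [0, 0, 0, 5.6, 0], [0, 0, 0, 5.6, 0]]
  ]
}}

```text
t: 33.4
tool_pos: [0.5111, 0.3128, 0.105]
tool_rot: [0.002, -3.14, 0.001]
contact_force: [0.2, 0.1, 1.0]
opening: -0.0002
grip_force: 0.0
```

Emit:
{"method": "servo_tool", "body": {
  "increments": [
    [[0, 0, 0, 0.2, 0], [0, 0, 0, 0.4, 0], [0, 0, 0, 0.4, 0]]
  ]
}}

```text
t: 33.7
tool_pos: [0.5123, 0.3136, 0.1027]
tool_rot: [-0.003, 3.14, 0.001]
contact_force: [-0.8, -0.4, 0.4]
opening: 0.0002
grip_force: 0.0
```

Emit:
{"method": "servo_tool", "body": {
  "increments": [
    [[0, 0, 0, 0.2, 0], [0, 0, 0, 0.4, 0], [0, 0, 0, 0.4, 0]]
  ]
}}

```text
t: 34.0
tool_pos: [0.5121, 0.3135, 0.0981]
tool_rot: [-0.003, 3.141, 0.0]
contact_force: [-0.1, -0.2, 2.8]
opening: 0.0004
grip_force: 1.5
```

Emit:
{"method": "servo_tool", "body": {
  "increments": [
    [[0, 0, 0, 0.2, 0], [0, 0, 0, 0.3, 0], [0, 0, 0, 0.3, 0]]
  ]
}}

```text
t: 34.3
tool_pos: [0.5122, 0.3136, 0.098]
tool_rot: [0.003, -3.141, 0.001]
contact_force: [-7.2, -3.9, 15.6]
opening: -0.0001
grip_force: 7.7
```

Emit:
{"method": "servo_tool", "body": {
  "increments": [
    [[0, 0, 0, -2, 0], [0, 0, -3, -4, 0], [0, 0, -8, -4, 0], [0, 0, -8, -2, 0], [0, 0, -8, -1, 0]]
  ]
}}

```text
t: 34.8
tool_pos: [0.5115, 0.2322, 0.1037]
tool_rot: [-0.0, -3.14, 0.0]
contact_force: [-0.9, 0.3, -0.6]
opening: 0.0001
grip_force: 0.0
```

Emit:
{"method": "servo_tool", "body": {
  "increments": [
    [[0, 0, 0, 0.3, 0], [0, 0, 0, 0.5, 0], [0, 0, 0, 0.5, 0]]
  ]
}}

```text
t: 35.1
tool_pos: [0.5119, 0.2341, 0.0996]
tool_rot: [0.005, -3.141, 0.0]
contact_force: [0.9, 1.0, -0.1]
opening: 0.0001
grip_force: 0.0
```

Emit:
{"method": "servo_tool", "body": {
  "increments": [
    [[0, 0, 0, 0.2, 0], [0, 0, 0, 0.4, 0], [0, 0, 0, 0.4, 0]]
  ]
}}

```text
t: 35.4
tool_pos: [0.5126, 0.2341, 0.098]
tool_rot: [-0.004, 3.141, 0.001]
contact_force: [-4.6, -0.6, 8.8]
opening: 0.0
grip_force: 4.3
```

Emit:
{"method": "servo_tool", "body": {
  "increments": [
    [[0, 0, 0, 0.2, 0], [0, 0, 0, 0.3, 0], [0, 0, 0, 0.3, 0]]
  ]
}}

```text
t: 35.7
tool_pos: [0.5127, 0.2342, 0.0979]
tool_rot: [0.004, -3.141, -0.0]
contact_force: [-13.5, -3.5, 24.0]
opening: 0.0001
grip_force: 11.8
```

Emit:
{"method": "servo_tool", "body": {
  "increments": [
    [[0, 0, 0, -4, 0], [0, 0, 0, -9, 0], [3, 0, 4, -11, 0], [6, 0, 8, -11, 0], [8.5, 0, 13, -11, 0]]
  ]
}}

```text
t: 36.2
tool_pos: [0.5127, 0.3647, 0.2053]
tool_rot: [-0.001, 3.138, 0.002]
contact_force: [0.9, 0.6, 0.1]
opening: 0.0435
grip_force: 0.0
```

```bash
cat > globe.py <<'E'
from h import *
o=ctrl.get_obs();print(o['tool_pos'])
d=look('top');im=d['img'];cv2.imwrite('pics/g.png',im[:,:,::-1]);s=im.astype(int)
for nm,m,z,box in(('cap',(s.min(2)>185)&(s.max(2)-s.min(2)<40),.053,(300,400,260,310)),('yellow',(s[:,:,0]>170)&(s[:,:,2]<80),.005,(265,300,255,290))):
    x0,x1,y0,y1=box;c,l,st,ce=cv2.connectedComponentsWithStats(m[y0:y1,x0:x1].astype(np.uint8))
    for i in range(1,c):
        if st[i,4]>15:print(nm,st[i]+[x0,y0,0,0,0],(ray(d,*(ce[i]+[x0,y0]),z)*1000).round(1))
g=cv2.cvtColor(im,cv2.COLOR_RGB2GRAY)
for v in range(264,302):print(v,' '.join('%3d'%g[v,u] for u in range(304,350,2)))
e=look('side');s=e['img'].astype(int);m=(s.min(2)>185)&(s.max(2)-s.min(2)<50)
c,l,st,ce=cv2.connectedComponentsWithStats(m[235:290,255:310].astype(np.uint8))
for i in range(1,c):
    if st[i,4]>15:print('side',st[i]+[255,235,0,0,0],ce[i]+[255,235])
print(proj(e,[.433,.024,.055]),proj(e,[.433,.024,.03]))
E
python3 globe.py
```

```text
[0.51273375 0.36472774 0.2053152 ]
cap [318 273  17  14 178] [427.2  22.1  53. ]
yellow [280 267   8   8  34] [478.6 153.6   5. ]
264 161 162 170 176 179 182 185 183 183 185 187 185 184 186 185 185 187 188 189 187 187 190 189
265 163 168 176 178 182 186 183 181 185 184 184 187 186 189 189 187 186 187 185 183 186 187 187
266 165 169 174 176 182 183 183 185 189 188 187 188 188 187 187 185 187 187 187 187 186 186 185
267 160 164 169 172 181 181 186 186 189 189 185 187 188 190 190 188 186 188 186 188 188 190 188
268 160 165 168 171 180 181 185 185 187 188 190 190 187 188 189 185 184 186 185 189 187 187 189
269 159 170 173 175 182 183 184 184 185 186 187 188 188 187 187 187 186 184 186 188 187 186 184
270 158 168 175 179 183 182 184 184 189 187 185 187 188 192 192 191 190 188 189 192 189 185 184
271 161 166 176 179 180 179 179 184 190 186 185 184 184 187 193 189 190 189 188 187 190 185 187
272 164 169 176 182 181 181 181 183 179 168 168 180 168 167 188 189 192 187 189 189 189 188 187
273 162 171 175 178 173 183 188 158 151 196 234 236 232 175 149 185 190 185 184 190 187 185 182
274 166 17
[... 2143 characters left out ...]
57 157 158 158 158 159 160 139 178 174 170 168 166 162
297  83  84  87  88  77 197  59 163 161 158 158 158 158 159 160 146 118 175 173 170 169 167 163
298  86  87  88  88  86 127 124  95 162 163 162 160 161 159 145  77 180 171 170 168 165 160 160
299  88  89  89  90  90  94 199  22  97 151 160 156 153 143  88 187 178 174 172 169 165 163 159
300  89  89  90  91  93  79 210  46  64  63  70  66  88 118 184 180 171 173 173 171 169 165 163
301  90  90  91  92  94  90 160 139  65  93 102 128 187 182 177 174 174 176 173 169 167 163 165
side [281 238  16   5  38] [288.65789474 239.76315789]
side [273 252  16  11 136] [280.40441176 256.63970588]
[280.4797353  253.88400739] [280.83008293 261.39394012]
```

Emit:
{"method": "servo_tool", "body": {
  "increments": [
    [[8.5, 1.5, -4.5, 0, 0], [8.5, 3, -9, 0, 0], [8.5, 4.5, -13.5, 0, 0], [8.5, 6, -18, 0, 0], [8.5, 7.5, -22.5, 0, 0]]
  ]
}}

```text
t: 36.8
tool_pos: [0.4363, 0.1366, 0.2029]
tool_rot: [-0.004, 3.141, -0.001]
contact_force: [0.2, -1.4, 0.9]
opening: 0.085
grip_force: 0.0
```

Emit:
{"method": "servo_tool", "body": {
  "increments": [
    [[8.5, 0.7, -4, 0, 0], [8.5, 0.7, -8.5, 0, 0], [8.5, 0.7, -11.7, 0, 0], [8.5, 0.7, -11.7, 4, 0], [8.5, 0.7, -11.7, 7, 0]]
  ]
}}

```text
t: 37.3
tool_pos: [0.4306, 0.0198, 0.1325]
tool_rot: [0.001, 3.139, -0.001]
contact_force: [0.3, 0.1, 0.4]
opening: 0.085
grip_force: 0.0
```

Emit:
{"method": "servo_tool", "body": {
  "increments": [
    [[8.5, 0, 0, 0, 0], [8.5, 0, 0, 0, 0]]
  ]
}}

```text
t: 37.5
tool_pos: [0.4302, 0.0212, 0.1331]
tool_rot: [0.003, -3.141, 0.0]
contact_force: [0.4, 0.4, 0.4]
opening: 0.0856
grip_force: 0.0
```

```bash
python3 globe.py | grep -v '^[0-9]'; python3 - <<'E'
from h import *
im=look('top')['img'];im2=cv2.imread('pics/g.png')[:,:,::-1]
g=cv2.cvtColor(cv2.imread('pics/g.png'),cv2.COLOR_BGR2GRAY)
for v in range(232,252):print(v,' '.join('%3d'%g[v,u] for u in range(224,270,2)))
E
```

```text
[0.4302446  0.02120473 0.13309141]
side [273 253   7   9  43] [275.72093023 257.53488372]
[280.4797353  253.88400739] [280.83008293 261.39394012]
232 186 182 182 183 183 184 183 184 183 182 185 185 183 180 177 186 185 185 185 185 186 186 183
233 185 183 182 182 184 182 182 181 183 183 183 183 183 180 175 192 190 186 185 190 190 191 188
234 181 181 178 179 180 153 181 177 179 183 183 186 186 186 173 189 190 187 186 188 190 190 190
235 179 179 180 180 177 153 162 181 176 179 181 183 186 186 174 163 192 188 187 187 185 185 190
236 183 181 181 180 177  75 135 181 179 179 179 181 182 185 184 149 159 186 185 183 181 182 186
237 180 179 181 178 178  56 120 190 184 181 181 182 181 181 178  75 135 183 184 183 187 186 185
238 181 180 176 175 158  55  88 220 199 190 180 191 185 167 188  57 129 186 186 187 188 186 185
239 178 178 168 232  86  77 103 190 191 176 199 200 201 199 152  57 126 192 187 189 187 188 187
240 179 179 149 255 180 163 142 156 153 155 158 156 165 167  91  58 102 174 193 193 187 189 189
241 182 184 167 153 176 181 162 162 159 158 156 156 155 158 186 112 141 177 255 175 184 18
[... 265 characters left out ...]
 175 173 177 118 190 178 177
245 186 181 149 151 152 151 153 154 154 153 152 154 142 156 156 155 157 154 177 107 189 177 173
246 186 183 150 152 152 152 152 153 153 152 152 151 153 153 151 150 151 151 141  90 191 177 171
247 188 185 150 151 152 153 154 153 152 152 152 152 153 152 152 152 151 155 174  95 186 173 170
248 191 195 149 152 153 154 156 156 157 157 156 156 155 153 151 152 152 152 172  95 165 168 168
249 192 183 150 151 156 122 126 134 161 161 160 159 156 156 152 152 152 153 154  95 155 170 171
250 175 101 151 153 149  26  31  29  26  26  25  62  55 158 152 152 152 147 155  88 156 174 171
251  74 108 153 153 152  39  44  44  44  43  44  40  35 112 153 152 152 149 134  85 141 176 171
```

Emit:
{"method": "servo_tool", "body": {
  "increments": [
    [[8.5, 0, 0.2, 4, 0], [8.5, 0, 0.2, 7.5, 0], [8.5, 0, 0.2, 9.5, 0], [8.5, 0, 0.2, 9.7, 0], [6, 0, 0.2, 9.7, 0]]
  ],
  "newtons": 30
}}

```text
t: 38.15
tool_pos: [0.4313, 0.0233, 0.037]
tool_rot: [-0.004, 3.14, -0.0]
contact_force: [0.3, 0.4, 0.3]
opening: 0.0726
grip_force: 0.0
```

Emit:
{"method": "servo_tool", "body": {
  "increments": [
    [[4.5, 0, 0, 0, 0], [4.5, 0, 0, 0, 0], [4.5, 0, 0, 0, 0], [4.5, 0, 0, 0, 0], [4.5, 0, 0, 0, 0]]
  ]
}}

```text
t: 38.65
tool_pos: [0.4324, 0.023, 0.0382]
tool_rot: [-0.003, 3.137, -0.001]
contact_force: [-1.5, -0.5, 5.4]
opening: 0.0494
grip_force: 31.6
```

Emit:
{"method": "servo_tool", "body": {
  "increments": [
    [[4.5, 0, 0, 0, 0], [4.5, 0, 0, 0, 0]]
  ]
}}

```text
t: 38.85
tool_pos: [0.4324, 0.023, 0.0382]
tool_rot: [-0.003, 3.137, -0.001]
contact_force: [-0.5, 0.0, 6.6]
opening: 0.0491
grip_force: 31.6
```

Emit:
{"method": "servo_tool", "body": {
  "increments": [
    [[4.5, 0, 0, -2, 0], [4.5, 0, 0, -5, 0], [4.5, 0, 0, -8, 0], [4.5, -2, 4.5, -8, 0], [4.5, -4.4, 8.5, -8, 0]]
  ]
}}

```text
t: 39.35
tool_pos: [0.4759, 0.1089, 0.1186]
tool_rot: [0.001, 3.136, 0.001]
contact_force: [0.7, -0.7, -1.9]
opening: 0.0492
grip_force: 31.7
```

Emit:
{"method": "servo_tool", "body": {
  "increments": [
    [[4.5, 0, 3, 0, 0], [4.5, 0, 4.2, 0, 0], [4.5, 0, 4.2, 2, 0], [4.5, 0, 4.2, 3, 0], [4.5, 0, 4.2, 3, 0]]
  ]
}}

```text
t: 39.85
tool_pos: [0.4722, 0.1496, 0.0837]
tool_rot: [0.002, -3.137, 0.002]
contact_force: [-0.0, 0.3, -1.3]
opening: 0.0497
grip_force: 31.8
```

Emit:
{"method": "servo_tool", "body": {
  "increments": [
    [[4.5, 0, 0, 0, 0], [4.5, 0, 0, 0, 0]]
  ]
}}

```text
t: 40.05
tool_pos: [0.4747, 0.1499, 0.0866]
tool_rot: [-0.002, 3.14, 0.0]
contact_force: [-0.5, -0.9, -0.9]
opening: 0.0498
grip_force: 31.8
```

Emit:
{"method": "servo_tool", "body": {
  "increments": [
    [[4.5, 0, 0, 0.3, 0], [4.5, 0, 0, 0.6, 0], [4.5, 0, 0, 0.6, 0]]
  ]
}}

```text
t: 40.35
tool_pos: [0.4739, 0.1502, 0.0794]
tool_rot: [0.003, -3.141, 0.0]
contact_force: [-0.3, 0.2, -0.9]
opening: 0.0491
grip_force: 31.8
```

Emit:
{"method": "servo_tool", "body": {
  "increments": [
    [[4.5, 0, 0, 0.2, 0], [4.5, 0, 0, 0.2, 0]]
  ]
}}

```text
t: 40.55
tool_pos: [0.474, 0.1503, 0.0775]
tool_rot: [0.003, -3.141, 0.0]
contact_force: [0.6, -0.4, -1.4]
opening: 0.0493
grip_force: 31.8
```

Emit:
{"method": "servo_tool", "body": {
  "increments": [
    [[4.5, 0, 0, 0.2, 0], [4.5, 0, 0, 0.2, 0]]
  ]
}}

```text
t: 40.75
tool_pos: [0.4739, 0.1503, 0.0755]
tool_rot: [0.003, -3.141, 0.0]
contact_force: [-0.1, -1.0, -0.5]
opening: 0.0489
grip_force: 31.8
```

Emit:
{"method": "servo_tool", "body": {
  "increments": [
    [[4.5, 0, 0, 0.2, 0], [4.5, 0, 0, 0.2, 0]]
  ]
}}

```text
t: 40.95
tool_pos: [0.4744, 0.1504, 0.0742]
tool_rot: [-0.003, 3.141, 0.0]
contact_force: [-0.7, 0.3, 2.3]
opening: 0.0492
grip_force: 32.0
```

Emit:
{"method": "servo_tool", "body": {
  "increments": [
    [[4.5, 0, 0, 0.1, 0], [4.5, 0, 0, 0.1, 0], [5.5, 0, 0, 0.1, 0], [7, 0, 0, 0.1, 0], [8.5, 0, 0, 0.1, 0]]
  ]
}}

```text
t: 41.45
tool_pos: [0.4741, 0.1503, 0.0726]
tool_rot: [0.003, -3.141, 0.0]
contact_force: [-0.4, 0.1, -0.0]
opening: 0.0816
grip_force: 0.0
```

Emit:
{"method": "servo_tool", "body": {
  "increments": [
    [[8.5, 0, 0, 0, 0], [8.5, 0, 0, 0, 0], [8.5, 0, 0, -3, 0], [8.5, 0, 0, -7, 0], [8.5, 0, 0, -12, 0]]
  ]
}}

```text
t: 41.95
tool_pos: [0.4725, 0.1501, 0.1918]
tool_rot: [0.003, -3.137, 0.001]
contact_force: [0.9, 0.7, -0.4]
opening: 0.0849
grip_force: 0.0
```

Emit:
{"method": "servo_tool", "body": {
  "increments": [
    [[8.5, 0, -4.5, 0, 0], [8.5, 0, -9, 0, 0], [8.5, 0, -13.5, 0, 0], [8.5, 0, -18, 0, 0], [8.5, 0, -22.5, 0, 0]]
  ]
}}

```text
t: 42.45
tool_pos: [0.4743, -0.0763, 0.193]
tool_rot: [-0.003, 3.141, -0.0]
contact_force: [0.9, 0.2, 0.5]
opening: 0.0849
grip_force: 0.0
```

Emit:
{"method": "servo_tool", "body": {
  "increments": [
    [[8.5, 0, -4.5, 0, 0], [8.5, 0, -9, 0, 0], [8.5, 0, -13.5, 0, 0], [8.5, 0, -18, 0, 0], [8.5, 0, -22.5, 0, 0]]
  ]
}}

```text
t: 42.95
tool_pos: [0.4746, -0.3016, 0.1927]
tool_rot: [-0.002, 3.141, 0.0]
contact_force: [-0.0, 0.3, 0.4]
opening: 0.0852
grip_force: 0.0
```

```bash
python3 - <<'E'
from h import *
d=look('top');im=d['img'];cv2.imwrite('pics/f.png',im[:,:,::-1]);s=im.astype(int)
def comp(m,box,n,z):
    x0,x1,y0,y1=box;c,l,st,ce=cv2.connectedComponentsWithStats(m[y0:y1,x0:x1].astype(np.uint8))
    for i in range(1,c):
        if st[i,4]>15:print(n,st[i]+[x0,y0,0,0,0],(ray(d,*(ce[i]+[x0,y0]),z)*1000).round(1))
comp((s.min(2)>185)&(s.max(2)-s.min(2)<40),(262,310,240,285),'cap',.089)
g=cv2.cvtColor(im,cv2.COLOR_RGB2GRAY);h=cv2.cvtColor(cv2.imread('pics/top0.png'),cv2.COLOR_BGR2GRAY)
for nm,a in(('now',g),('start',h)):
    print(nm)
    for v in range(233,248):print(v,' '.join('%3d'%a[v,u] for u in range(224,268)))
for v in range(238,288,2):print(v,' '.join('%3d'%g[v,u] for u in range(262,308,2)))
e=look('side');i2=e['img'];gs=cv2.cvtColor(i2,cv2.COLOR_RGB2GRAY)
for v in range(216,256):print(v,' '.join('%3d'%gs[v,u] for u in range(266,314,2)))
E
```

```text
cap [276 253  16  14 159] [470.9 148.4  89. ]
now
233 190 190 188 186 187 189 189 190 192 194 190 192 192 185 155 168 168 174 195 193 194 193 190 190 189 186 185 179 180 192 197 197 195 193 192 189 190 192 194 196 195 197 197 195
234 186 188 187 185 185 188 189 187 190 174 116 131  86  75  76  75  72  67  72 119 175 197 196 195 193 192 191 184 178 188 195 194 195 194 192 191 192 195 194 195 195 196 195 195
235 184 185 186 188 190 190 178 118 134  90  84  88  89  90  90  88  86  85  79  71  71 116 174 197 195 192 191 189 180 159 168 176 197 198 194 193 192 192 192 192 190 191 190 193
236 190 190 191 189 182 108  81  89  91  93  94  93  93  93  92  93  90  90  86  83  78  67  81 149 195 194 191 192 189 157 154 155 165 195 191 192 190 189 187 187 186 187 188 189
237 189 192 178 112 109  91  96  97  98  97  97  97  95  95  94  93  92  92  90  88  86  80  71  85 152 194 193 196 183  88  79  97 141 195 189 188 189 190 189 190 192 191 191 191
238 190 183 124  98  96  98  99 100  99  98  98  98  97  96  94  94  94  93  91  92  89  87  82  72  71 116 175 200 196 130  60  64 133 202 192 190 19
[... 10055 characters left out ...]

249 206 202 193 182 148  96  91  96 100 103 104 102 104 104  99 101  94  93 118 164 170 154  78  52
250 204 200 190 184 166 107  94  98 103 101 102 106 101 103 103 103  93 103 140 169 170 158  89  55
251 198 201 192 185 178 138 106  96 101 101 102 103 104 101 102 101 105 127 159 167 170 165 108  59
252 200 198 190 182 183 169 140 111 104 100 104 102 106 102 103 107 127 151 167 172 171 172 132  70
253 197 195 189 183 182 185 172 139 119 117 111 108 109 113 119 128 153 165 169 169 174 175 150  78
254 197 194 188 186 188 192 190 170 154 141 137 130 128 133 148 157 166 173 171 171 173 180 164  77
255 197 194 190 190 193 196 196 188 182 169 164 159 157 157 167 166 172 175 178 175 178 188 167  71
```

```bash
python3 -c "
from station import ctrl
print(ctrl.finish_job())"
```

```text
the job is handed in; nothing more can be done
None
```

I handed the job in at about 43 s: both cells are in pockets, the cover is hooked and pressed flat, with the catch looking sprung forward in the last clear image (good only to about 4 mm), and the globe sits on the lamp rim at the seated height.

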